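# Clear the runway and draw the parts tray out to its stop

## Task

A plug gauge was left standing on the aluminium runway, in the way of the grey parts tray: first lift it out and stand it upright on the black rubber mat. Then gently draw the tray along the runway, out from under the shelf, until its front edge rests against the stop bar at the robot's end, with the ring and the nut still in it. Leave all the other things where they are.

Things in the scene. Friction and masses are not known exactly. Their poses are not given: they have to be found in the camera images.
- spindle_mid (a point): centre (half-way up, on its axis) of the plug gauge to be cleared away: bright shaft on a dark foot, 161 mm tall, 0.3 to 0.6 kg, loose, upright on the runway between tray and stop. Foot 38 mm across for the lowest 17 mm, 26 mm up to 44 mm; shaft 20 x 24 mm from 44 to 149 mm above its underside (grip it there, from any side). z is its axis; underside 80.5 mm below this point
- spindle: the same plug gauge; origin at the centre of its underside
- mat: black square rubber mat fixed to the worktop, 110 x 110 mm, 6 mm thick, on the left or the right of the runway; origin at the centre of its underside on the worktop, x and y along its sides
- runway: fixed tray runway: aluminium plate 270 x 165 mm, 3 mm thick (tray and gauge stand on it), x = -135 to +135 mm, between two blue guide rails (inner faces 135 mm apart, 12 mm wide, tops at z = 23 mm), a yellow stop bar across the robot's end and a grey shelf over the far end. Origin on the worktop, mid-width; x runs along the lane away from the robot, z up
- stop (a point): middle of the stop bar's face which the tray's front must reach: runway x = -120 mm, 11 mm above the worktop; the bar's top is 19 mm above the worktop
- shelf_edge (a point): middle of the shelf board's lower front edge: runway x = +70 mm, z = 210 mm. The board spans x = 70 to 135 mm, y = -100 to +100 mm, z = 210 to 222 mm, on two 16 mm square posts at x = 125 mm, y = -78 and +78 mm, with thin braces from the posts up to the board at x = 95 mm; nothing else is below it but tray and rails
- tray: grey scoop tray, 110 mm long (along the lane) x 130 mm wide, 0.35 to 0.6 kg, loose, sliding on the runway with 2.5 mm play beside each rail; its far end starts under the shelf, its front 85 to 95 mm from the stop. Floor 4 mm thick, no front wall; side walls 4 mm thick, 24 mm high behind, 14 mm in front. Origin at the centre of its underside; x away from the robot, z up
- tray_lip (a point): top of the tray's orange far lip, mid-width: tray x = +52.5 mm, 29 mm above its underside (32 mm above the worktop). An 8 mm round bead along y, 120 mm long, rearmost 4 mm behind this point, on a 5 mm wall (x = 48 to 53 mm). Behind it the plate is free: hook a fingertip there, tool leaning 30 to 45 degrees to reach in under the shelf, and drag. Friction holds the tray with some 2 to 6 N
- tray_front (a point): middle of the tray's front edge: tray x = -55 mm, 2 mm above its underside
- tray_ring: light metal ring lying in the tray, 30 mm across, 10 mm high, loose; origin at the centre of its underside
- tray_nut: bright hex nut lying in the tray, 18 x 21 mm, 10 mm high, loose; origin at the centre of its underside
- orange_clip: orange cable clip, 33 x 60 x 26 mm, loose, on the opposite side of the runway from the mat; leave alone
- connector: black round cable connector standing on the shelf, 22 mm across, 46 mm tall, loose; leave alone
- puck: black pot magnet with a knob on the shelf, 43 mm across, 37 mm high, held fast by its own pull
- dial_indicator: dial indicator lying on its back at the far left, 138 x 57 x 22 mm, loose; leave alone
- plug_thin_a: thin plug gauge standing to the left of the shelf, 24 mm across, 146 mm tall, fixed to the worktop
- bolt: hex bolt standing on its head near the right side, 20 mm across, 41 mm tall, loose; leave alone

How it is judged:
By the outcome, as a careful person would: the job done as asked, in the order asked, and still so for the second after the job is handed in, with the robot touching nothing.
It also fails if it takes over 59 s, if anything falls off the work surface, if the arm or the gripper's body presses on something with over 40 N, if the wrist force passes 120 N, or if a joint passes its speed limit or range.

## Robot

A 7-joint arm with a two-finger parallel gripper is mounted at the origin on a cart in front of the work surface, level with it; the furniture and walls round the work are solid. World frame = base frame: x ahead of the robot, y to its left, z up, the work surface at z = 0. Lengths are in m, angles in rad, forces in N, time in s.
With the tool pointing down it reaches from about 0.425 to 0.875 m from the base axis. Payload 4.7 kg.
Tool frame: the origin (TCP) lies midway between the tips of the shut fingers; the grasp point (between the pads) lies 19 mm behind it; z points along the fingers, y is the direction in which the jaws open and shut (so a half turn about z gives the same grasp; the last joint's range is limited). The gripper opens to 85 mm and grips with 20 to 120 N. Pads are 22 mm wide; open, the fingers measure 114 mm over their backs; the gripper's body (76 mm by 85 mm) begins 54 mm behind the grasp point. The pads swing forward as they close: fully open they stand 13 mm farther back than shut.
Start: joints at [-1.295, 0.321, -0.07, 1.45, 0.023, 1.371, -0.057], TCP at [0.168, 0.628, 0.231] pointing down, gripper open.
Joint ranges: [-2.86, 2.86], [-0.3, 2.09], [-1.38, 1.24], [0.06, 2.45], [-1.56, 4.7], [0.09, 2.05], [-2.69, 2.69]. Speed limits (rad/s): [2.57, 2.57, 3.14, 3.14, 3.14, 3.14, 3.14].

## Interface

Orientations are given as a unit quaternion [x, y, z, w].
In Python, from workcell import r gives the robot as it stands.
- The arm moves only by the tool step_arm, never from a script. Its argument "series" is a list of rows, each a list of 2 entries, a list of its own where there are three numbers: the shift along the tool's x, y, z in units of 30 mm (1.0 is 30 mm), then the turn about the tool's z in degrees. In form: [[[x, y, z], yaw], ...]. A call has 1 to 10 rows; each row shifts and turns the pose as measured when the row begins, along the tool's axes as they then stand; what a row does not reach is not made up. A row lasts 1/8 s, in which the tool goes at most 62.5 mm and 10.7 degrees, less where a joint would pass 70% of its speed; a pose out of reach is approached as far as the arm can. A call is refused whole if a number of a shift passes 1 or a number of a turn 10.7, either way. A call with a gripper value outside its range is refused whole. "hand" is the opening, from -1 (shut) to 1 (fully open), set as the call begins (left out, the last holds). The fingers move at their own pace and stop on an object; "force" is the grip in N (left out, the last holds). Time passes only in rows, so rows that do not move let the fingers close. It gives the time, the measured TCP pose, the force and the opening at its end, in the units of the state.
- r.observe(): the state, without advancing time (a new reading comes with each control period).
- r.grab_frame(name): name is "side" or "top"; returns a dict with "image" (420x560x3 uint8, blue, green, red), "z_map" (420x560 float32, m along the optical axis (not along the pixel's ray), 0 where there is no reading), "fx", "fy", "cx", "cy" (pixels), "D" ([k1, k2, p1, p2, k3] as OpenCV has them; the pictures are not rectified), "eye" and "rotation" of the camera in the world. Camera axes: x right, y down, z forward; pixel columns grow to the right and rows downward; lengths in m; the calibration is good to about 2 mm. A picture is of the moment at which its call begins.
- r.sign_off(): hands the job in, once; it reports no verdict.
The state is a dict: "t": time; "joint_pos": joint angles; "qd": joint speeds; "joint_torque": joint torques, N m; "tcp_pos": TCP position; "ee_rot": TCP orientation; "force": force on the tool from outside, world axes, zero at the start; "wrist_torque": the same for the moment, N m; "finger_gap": finger opening in m.
Only numpy, scipy, OpenCV 4.12 (cv2) and the standard library are available. Lean on these libraries where they do the work, as an engineer would, in place of code of your own. Each camera call takes 0.05 s, during which the arm holds its last target.

## Working session

There is one attempt and no reset: what is moved stays moved. The work goes in short steps, Python scripts to look and compute and a tool call to move; the robot and the scene stay as the last step left them, time stands still between calls to the robot, and variables do not carry over. Pictures are saved under pics/ and viewed, and the job is handed in when it is done.

Besides the shell and the picture viewer there is one more tool, called after "Call:" by a JSON object that holds its "method" and its "body". step_arm: Moves the arm, as the interface text tells. Its arguments: {"type":"object","properties":{"series":{"type":"array","items":{"type":"array"}},"hand":{"type":"number"},"force":{"type":"number"}},"required":["series"]}

```bash
mkdir -p pics; ls; python3 - <<'E'
from workcell import r
import cv2,numpy as np,pickle
for n in("side","top"):
    f=r.grab_frame(n); cv2.imwrite(f"pics/{n}0.png",f["image"]); pickle.dump(f,open(f"{n}0.pkl","wb"))
    print(n,f["fx"],f["fy"],f["cx"],f["cy"],f["D"],f["eye"],f["rotation"])
print(r.observe())
E
```

```text
pics
side 392.3840077883837 392.3840077883837 284.1719581220929 210.15144843747325 [0.0285911 0.        0.        0.        0.       ] [0.45473871 0.79246959 0.83429865] [-0.07473517  0.90517048 -0.41724229  0.03146318]
top 401.4755627508875 401.4755627508875 281.2765821810688 214.80768332291865 [-0.09826291  0.          0.          0.          0.        ] [0.43846417 0.00259857 1.33983204] [ 0.70815974 -0.7043998   0.0293544  -0.03832783]
{'t': 0.1, 'joint_pos': array([-1.29494352,  0.3217506 , -0.07006973,  1.45157973,  0.02258191,
        1.37080603, -0.05688561]), 'qd': array([ 0.00069548, -0.00212453,  0.00249034, -0.00391266,  0.00064213,
       -0.00243057,  0.0023678 ]), 'joint_torque': array([-1.07622184e-04, -4.94877613e+01, -3.83953108e-01, -3.15216279e+01,
        1.30605209e-02,  7.36699527e-03,  2.56605693e-05]), 'tcp_pos': array([0.16812424, 0.62736725, 0.23031822]), 'ee_rot': array([ 1.30490658e-01,  9.91449149e-01, -8.75540951e-04, -7.38427194e-05]), 'force': array([ 0.22828684,  0.24426028, -0.42584334]), 'wrist_torque': array([ 0.03509769, -0.0136669 , -0.00740353]), 'finger_gap': 0.08540783271008934}
```

View pics/side0.png

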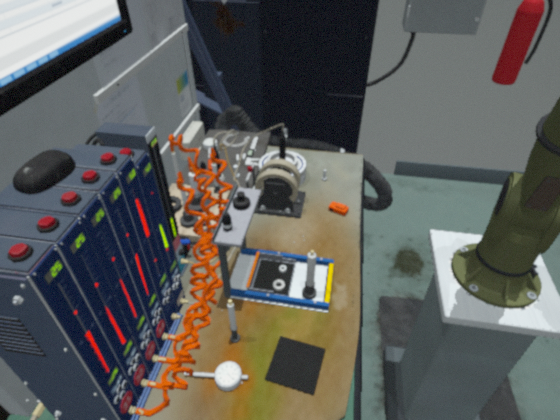

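View pics/top0.png

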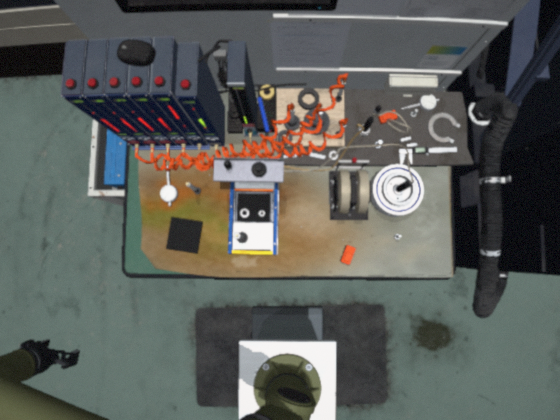

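```bash
cat > h.py <<'E'
import cv2,numpy as np,pickle
from scipy.spatial.transform import Rotation as R
def K(f): return np.array([[f["fx"],0,f["cx"]],[0,f["fy"],f["cy"]],[0,0,1]])
def ray(f,p):
    q=cv2.undistortPoints(np.array([[p]],float),K(f),np.array(f["D"]))[0,0]
    return R.from_quat(f["rotation"]).apply([q[0],q[1],1.])
def atz(f,p,z):
    d=ray(f,p);e=np.array(f["eye"]);return e+d*(z-e[2])/d[2]
def dep(f,p):
    return np.array(f["eye"])+ray(f,p)*f["z_map"][int(round(p[1])),int(round(p[0]))]
def proj(f,P):
    Rm=R.from_quat(f["rotation"]).inv(); rv=Rm.as_rotvec(); t=-Rm.apply(f["eye"])
    return cv2.projectPoints(np.atleast_2d(np.array(P,float)),rv,t,K(f),np.array(f["D"]))[0][:,0]
def crop(f,x0,y0,x1,y1,s,name):
    cv2.imwrite("pics/"+name,cv2.resize(f["image"][y0:y1,x0:x1],None,fx=s,fy=s,interpolation=cv2.INTER_CUBIC))
def load(n): return pickle.load(open(n,"rb"))
E
python3 - <<'E'
from h import *
t=load("top0.pkl");s=load("side0.pkl")
print(proj(t,[[0,0,0],[.168,.628,.23]]),proj(s,[[0,0,0],[.168,.628,.23]]))
crop(t,160,150,290,260,6,"t0c.png"); crop(s,200,180,345,310,5,"s0c.png")
crop(s,200,290,345,400,5,"s0d.png")
E
```

```text
[[286.35313982 387.00180519]
 [ 64.48531741 346.48342556]] [[493.37176516 274.4911542 ]
 [540.9644522  533.12037309]]
```

View pics/t0c.png

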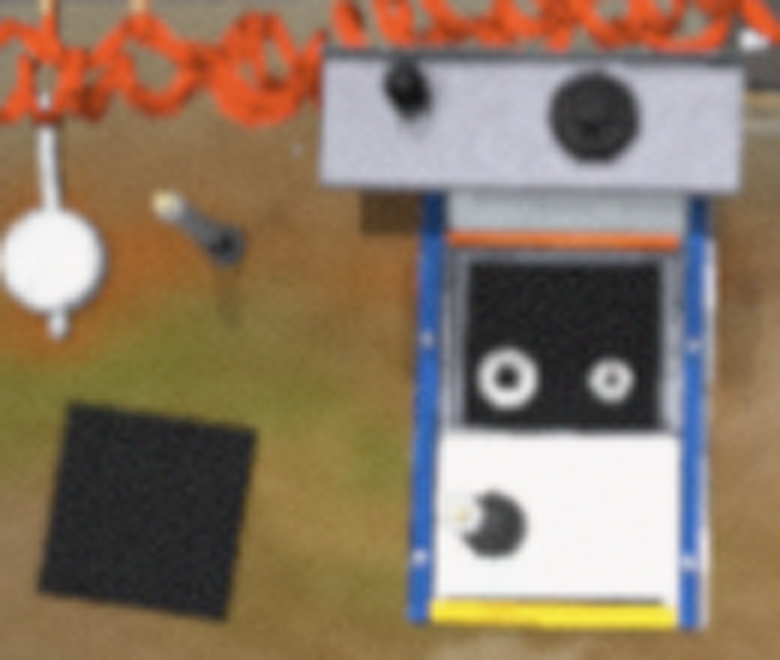

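View pics/s0c.png

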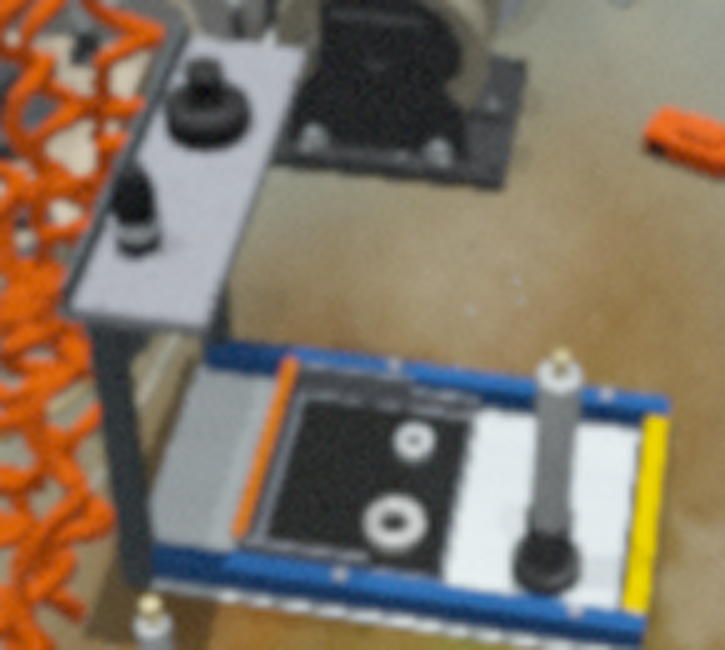

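```bash
python3 - <<'E'
from h import *
np.set_printoptions(precision=4,suppress=True)
t=load("top0.pkl");s=load("side0.pkl")
T=lambda u,v:(160+(u+.5)/6-.5,150+(v+.5)/6-.5); S=lambda u,v:(200+(u+.5)/5-.5,180+(v+.5)/5-.5)
m=[atz(t,T(*p),.006) for p in[(72,402),(257,430),(226,620),(38,592)]];print("mat",np.array(m),np.mean(m,0))
print("foot",atz(t,T(495,523),.014),atz(s,S(547,565),.012))
print("sptop t",atz(t,T(462,512),.164-.004),"s",atz(s,S(560,372),.152+.003), atz(s,S(559,357),.164))
for n,f,a,b,z in[("lip t",t,T(447,240),T(680,240),.032),("lip s",s,S(291,362),S(239,534),.032),("front t",t,T(443,430),T(682,432),.007),("front s",s,S(472,412),S(443,575),.007),("stop t",t,T(432,602),T(676,606),.019),("stop s",s,S(643,417),S(627,608),.019),("shelf t",t,T(320,186),T(742,192),.222),("shelf s",s,S(306,48),S(207,326),.222),("railL t",t,T(432,200),T(412,622),.023),("railR t",t,T(698,200),T(692,628),.023),("railfarL s",s,S(208,345),S(667,402),.023)]:
    A=atz(f,a,z);B=atz(f,b,z);print(n,A,B,(A+B)/2,np.degrees(np.arctan2(*(B-A)[1::-1])))
for p in[(100,500),(560,520),(360,500),(500,95),(560,480)]: print(dep(t,T(*p)))
# plate corners
E
```

```text
mat [[0.5588 0.3899 0.006 ]
 [0.5436 0.2843 0.006 ]
 [0.4376 0.2993 0.006 ]
 [0.4521 0.4061 0.006 ]] [0.498  0.3449 0.006 ]
foot [0.4922 0.1491 0.014 ] [0.4894 0.1557 0.012 ]
sptop t [0.4916 0.1493 0.16  ] s [0.4901 0.1538 0.155 ] [0.4911 0.1529 0.164 ]
lip t [0.647 0.176 0.032] [0.6474 0.0476 0.032 ] [0.6472 0.1118 0.032 ] -89.82434731633174
lip s [0.6456 0.0557 0.032 ] [0.6463 0.1779 0.032 ] [0.646  0.1168 0.032 ] 89.68148266924784
front t [0.5441 0.1796 0.007 ] [0.5436 0.0465 0.007 ] [0.5439 0.1131 0.007 ] -90.18445488676844
front s [0.5432 0.0534 0.007 ] [0.542  0.1672 0.007 ] [0.5426 0.1103 0.007 ] 90.61095197701889
stop t [0.4485 0.1826 0.019 ] [0.4472 0.0487 0.019 ] [0.4479 0.1156 0.019 ] -90.52849533495649
stop s [0.4482 0.052  0.019 ] [0.4464 0.1809 0.019 ] [0.4473 0.1165 0.019 ] 90.81392873500567
shelf t [0.6424 0.2116 0.222 ] [0.64   0.0121 0.222 ] [0.6412 0.1119 0.222 ] -90.69398722303698
shelf s [0.6395 0.0138 0.222 ] [0.641  0.2153 0.222 ] [0.6402 0.1145 0.222 ] 89.57775030890328
railL t [0.6709 0.186  0.023 ] [0.4374 0.1929 0.023 ] [0.5542 0.1894 0.023 ] 178.31353225876595
railR t [0.6713 0.0381 0.023 ] [0.4353 0.0397 0.023 ] [0.5533 0.0389 0.023 ] 179.6172082588631
railfarL s [0.6972 0.0423 0.023 ] [0.436  0.0423 0.023 ] [0.5666 0.0423 0.023 ] 179.9946273511787
[0.5038 0.3721 0.0064]
[0.4946 0.1141 0.0031]
[0.5049 0.2259 0.0037]
[0.6862 0.1269 0.222 ]
[0.5169 0.1145 0.0015]
```

Call:
{"method": "step_arm", "body": {"series": [[[0,0,0],-7.5],[[0,0,0],-7.5],[[-0.67,-0.99,0],0],[[-0.67,-0.99,0],0],[[-0.67,-0.99,0],0]], "hand": 1}}

```text
t: 0.72
tcp_pos: [0.227, 0.5372, 0.2265]
ee_rot: [-0.008, 1.0, -0.004, -0.002]
force: [-0.7, -0.8, -0.5]
finger_gap: 0.0855
```

Call:
{"method": "step_arm", "body": {"series": [[[-0.68,-0.97,0],0],[[-0.68,-0.97,0],0],[[-0.68,-0.97,0],0],[[-0.68,-0.97,0],0],[[-0.68,-0.97,0],0],[[-0.68,-0.97,0],0],[[-0.68,-0.97,0],0],[[-0.68,-0.97,0],0],[[-0.68,-0.97,0],0],[[-0.68,-0.97,0],0]]}}

```text
t: 1.98
tcp_pos: [0.4398, 0.2366, 0.2241]
ee_rot: [-0.008, 1.0, -0.006, -0.004]
force: [1.2, 0.5, -0.1]
finger_gap: 0.0857
```

```bash
cat >> h.py <<'E'
def rel(o,target):
    "offset to world target in tool units"
    d=np.array(target)-o["tcp_pos"]; return R.from_quat(o["ee_rot"]).inv().apply(d)/.03
def st():
    from workcell import r
    np.set_printoptions(precision=4,suppress=True)
    o=r.observe(); print(o["t"],o["tcp_pos"],"\nR\n",R.from_quat(o["ee_rot"]).as_matrix(),"\nq",o["joint_pos"],"F",o["force"],o["finger_gap"]); return o
E
python3 -c "
from h import *
o=st();print(rel(o,[.491,.1515,.20]))"
```

```text
1.975 [0.4398 0.2366 0.2241] 
R
 [[-0.9998 -0.0157 -0.0079]
 [-0.0156  0.9998 -0.0123]
 [ 0.0081 -0.0122 -0.9999]] 
q [-0.7864  0.0093  0.2374  1.8246  0.0043  1.3211  1.0364] F [ 1.168   0.4646 -0.0876] 0.08569853595280605
[-1.6686 -2.8533  0.8241]
```

Call:
{"method": "step_arm", "body": {"series": [[[-0.42,-0.7,0],0],[[-0.42,-0.7,0],0],[[-0.42,-0.7,0],0],[[-0.4,-0.7,0],0],[[0,0,0],0]]}}

```text
t: 2.6
tcp_pos: [0.4923, 0.1466, 0.2229]
ee_rot: [-0.005, 1.0, -0.007, -0.005]
force: [0.3, 0.3, -0.4]
finger_gap: 0.0851
```

```bash
python3 - <<'E'
from h import *
from workcell import r
o=st();print(rel(o,[.491,.1515,.20]))
for n in("side","top"):
    f=r.grab_frame(n); pickle.dump(f,open(f"{n}1.pkl","wb"))
crop(f,160,150,290,260,6,"t1c.png"); crop(load("side1.pkl"),200,180,345,310,5,"s1c.png")
E
```

```text
2.6 [0.4923 0.1466 0.2229] 
R
 [[-0.9999 -0.0094 -0.0108]
 [-0.0092  0.9999 -0.0145]
 [ 0.0109 -0.0144 -0.9998]] 
q [-0.679   0.041   0.3418  1.797  -0.0037  1.3209  1.2437] F [ 0.2613  0.272  -0.379 ] 0.0851467176984348
[0.0351 0.176  0.7618]
```

View pics/s1c.png

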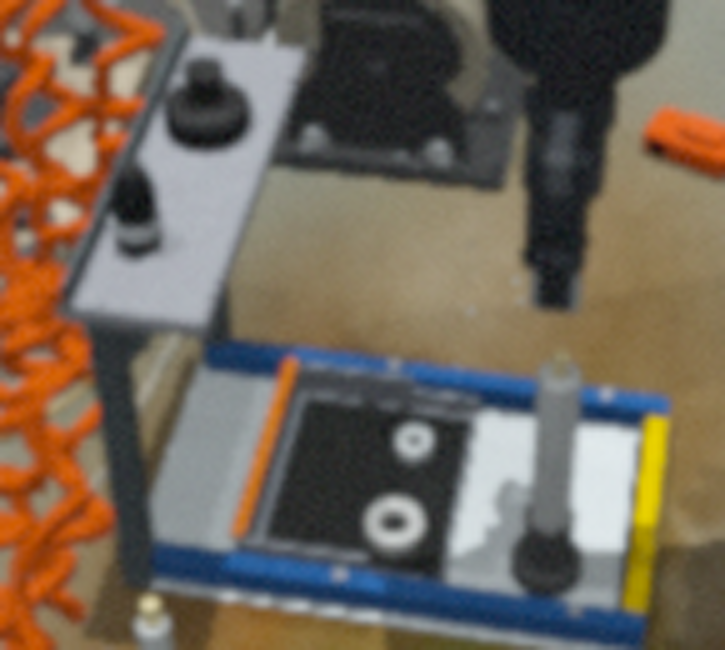

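View pics/t1c.png

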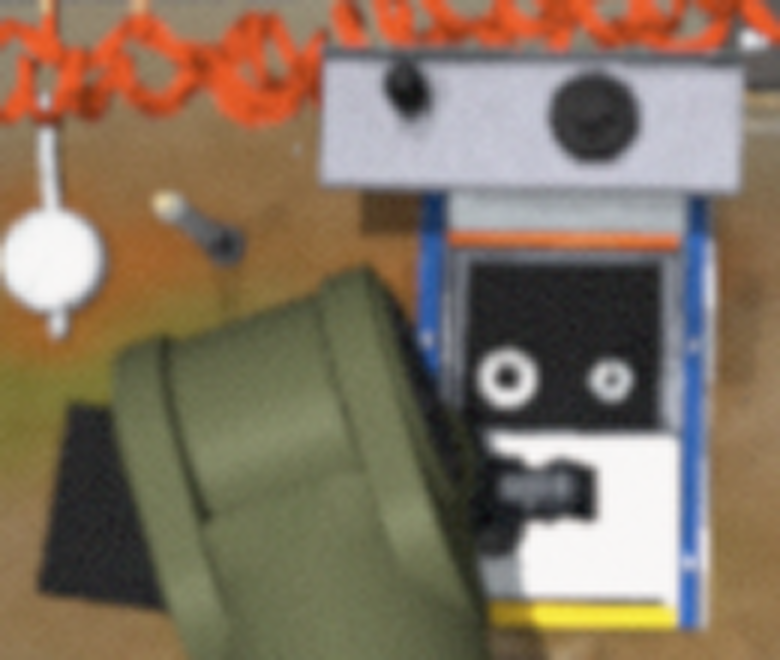

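Call:
{"method": "step_arm", "body": {"series": [[[0,0.22,0.2],0],[[0,0,0.6],0],[[0,0,0.7],0],[[0,0,0.7],0],[[0,0,0.7],0],[[0,0,0.6],0],[[0,0,0.45],0],[[0,0,0],0]]}}

```text
t: 3.7
tcp_pos: [0.4829, 0.1603, 0.0925]
ee_rot: [-0.013, 1.0, -0.008, -0.01]
force: [0.4, 0.1, 0.1]
finger_gap: 0.0856
```

```bash
python3 - <<'E'
from h import *
from workcell import r
o=st();print(rel(o,[.491,.1515,.104]))
f=r.grab_frame("side"); pickle.dump(f,open("side2.pkl","wb"));crop(f,200,180,345,310,5,"s2c.png")
E
```

```text
3.7 [0.4829 0.1603 0.0925] 
R
 [[-0.9995 -0.0253 -0.0192]
 [-0.025   0.9996 -0.0155]
 [ 0.0196 -0.015  -0.9997]] 
q [-0.6802  0.1577  0.3275  1.953  -0.0489  1.0631  1.2644] F [0.4223 0.0922 0.0873] 0.08562953997882175
[-0.2552 -0.3043 -0.3855]
```

View pics/s2c.png

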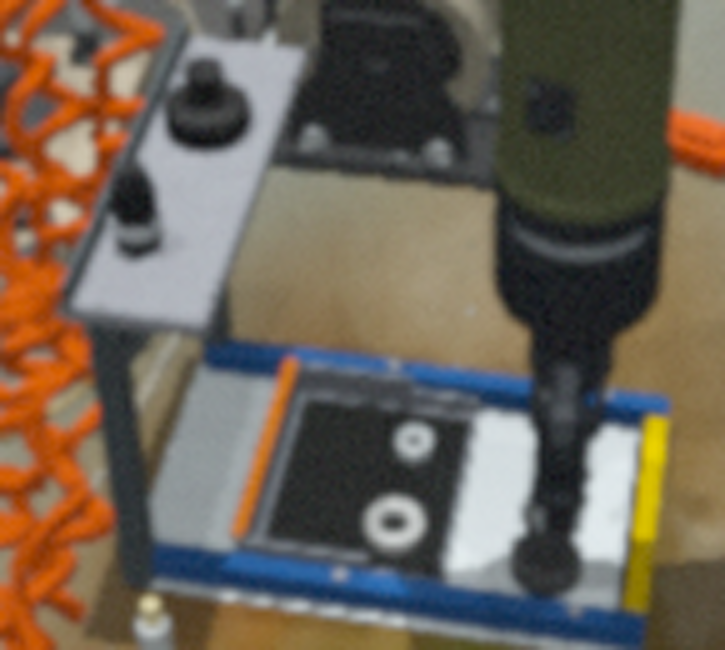

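Call:
{"method": "step_arm", "body": {"series": [[[-0.13,-0.15,-0.25],0],[[-0.13,-0.15,-0.15],0],[[0,0,0],0]]}}

```text
t: 4.12
tcp_pos: [0.4941, 0.1516, 0.1083]
ee_rot: [-0.012, 1.0, -0.006, -0.007]
force: [0.4, 0.9, 0.7]
finger_gap: 0.0855
```

```bash
python3 - <<'E'
from h import *
o=st();print(rel(o,[.491,.1515,.104]))
E
```

```text
4.125 [0.4941 0.1516 0.1083] 
R
 [[-0.9996 -0.0248 -0.0139]
 [-0.0246  0.9996 -0.0131]
 [ 0.0142 -0.0128 -0.9998]] 
q [-0.6663  0.1515  0.3382  1.9248 -0.0476  1.0916  1.2866] F [0.4374 0.8813 0.7334] 0.08549853655641468
[0.1024 0.001  0.1439]
```

Call:
{"method": "step_arm", "body": {"series": [[[0.07,0,0.1],0],[[0,0,0],0]]}}

```text
t: 4.38
tcp_pos: [0.4921, 0.1515, 0.1055]
ee_rot: [-0.012, 1.0, -0.006, -0.007]
force: [-0.5, 0.4, 0.1]
finger_gap: 0.0854
```

Call:
{"method": "step_arm", "body": {"series": [[[0,0,0],0],[[0,0,0],0],[[0,0,0],0],[[0,0,0],0],[[0,0,0],0],[[0,0,0],0]], "hand": -1, "force": 50}}

```text
t: 5.12
tcp_pos: [0.4917, 0.1523, 0.1054]
ee_rot: [-0.013, 1.0, -0.006, -0.007]
force: [-0.5, 0.6, 0.7]
finger_gap: 0.0211
```

```bash
python3 - <<'E'
from h import *
from workcell import r
o=st()
f=r.grab_frame("side"); pickle.dump(f,open("side3.pkl","wb"));crop(f,200,180,345,310,5,"s3c.png")
E
```

```text
5.125 [0.4917 0.1523 0.1054] 
R
 [[-0.9996 -0.0253 -0.0137]
 [-0.0252  0.9996 -0.0119]
 [ 0.014  -0.0116 -0.9998]] 
q [-0.6677  0.1499  0.3368  1.9328 -0.0482  1.0846  1.2849] F [-0.4578  0.5513  0.701 ] 0.021145310725071576
```

View pics/s3c.png

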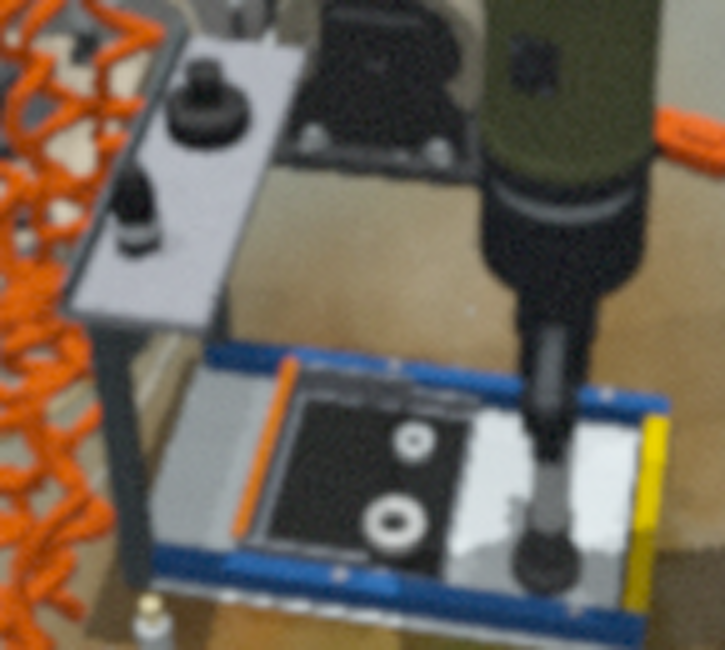

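Call:
{"method": "step_arm", "body": {"series": [[[0,0,-0.5],0],[[0,0,-0.8],0],[[0,0,-0.8],0],[[0,0,-0.2],0],[[-0.03,0.7,0],0],[[-0.05,0.9,0],0],[[-0.05,0.9,0],0],[[-0.05,0.9,0],0],[[0,0.9,0],0],[[0,0,0],0]]}}

```text
t: 6.42
tcp_pos: [0.4883, 0.2911, 0.1677]
ee_rot: [-0.014, 1.0, -0.008, -0.013]
force: [-0.5, -0.1, -2.8]
finger_gap: 0.0211
```

```bash
python3 - <<'E'
from h import *
o=st();print(rel(o,[.498,.345,.14]))
E
```

```text
6.425 [0.4883 0.2911 0.1677] 
R
 [[-0.9992 -0.0288 -0.0263]
 [-0.0284  0.9995 -0.0163]
 [ 0.0268 -0.0155 -0.9995]] 
q [-0.7996  0.2115  0.2466  1.7243 -0.0542  1.2434  1.0602] F [-0.5162 -0.0569 -2.8218] 0.021059817529419857
[-0.3984  1.8021  0.8862]
```

Call:
{"method": "step_arm", "body": {"series": [[[-0.15,0.6,0],0],[[-0.15,0.6,0.1],0],[[-0.1,0.55,0.2],0],[[0,0,0.3],0],[[0,0,0.3],0],[[0,0,0.2],0],[[0,0,0],0]]}}

```text
t: 7.3
tcp_pos: [0.4976, 0.345, 0.1281]
ee_rot: [-0.013, 1.0, -0.01, -0.015]
force: [0.1, 0.1, -3.3]
finger_gap: 0.021
```

```bash
python3 - <<'E'
from h import *
from workcell import r
o=st();print(rel(o,[.498,.345,.1084]))
f=r.grab_frame("side"); pickle.dump(f,open("side4.pkl","wb"));crop(f,200,240,345,400,5,"s4c.png")
E
```

```text
7.3 [0.4976 0.345  0.1281] 
R
 [[-0.9992 -0.0271 -0.0299]
 [-0.0265  0.9994 -0.0202]
 [ 0.0305 -0.0194 -0.9993]] 
q [-0.8328  0.3236  0.2228  1.6688 -0.0767  1.1939  1.0072] F [ 0.1104  0.1177 -3.3358] 0.02096978757034991
[-0.0335  0.0125  0.6565]
```

View pics/s4c.png

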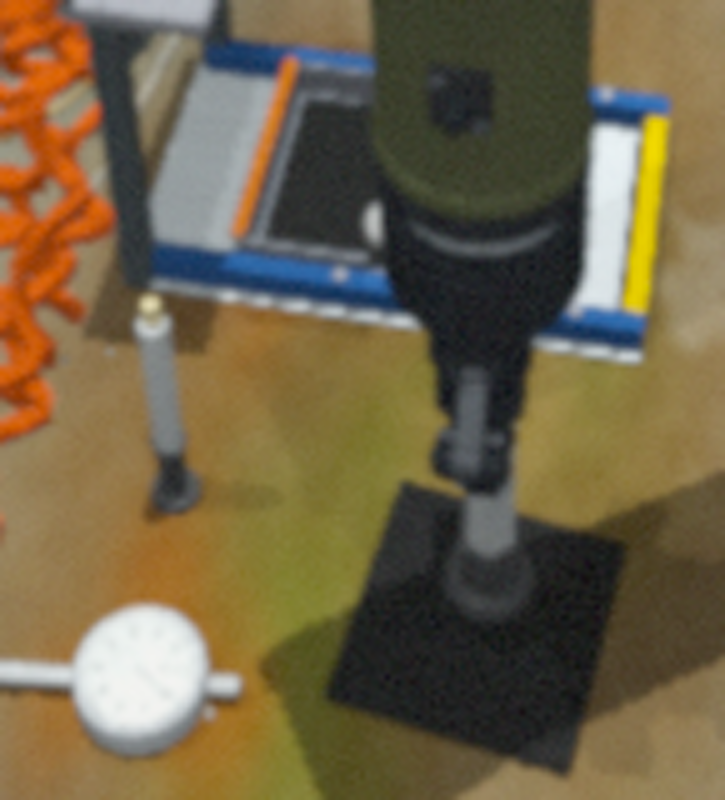

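Call:
{"method": "step_arm", "body": {"series": [[[0,0,0.2],0],[[0,0,0.2],0],[[0,0,0.12],0],[[0,0,0],0]]}}

```text
t: 7.85
tcp_pos: [0.4979, 0.3446, 0.1128]
ee_rot: [-0.013, 1.0, -0.009, -0.014]
force: [0.4, -0.7, -3.5]
finger_gap: 0.0211
```

Call:
{"method": "step_arm", "body": {"series": [[[0,0,0.07],0],[[0,0,0.05],0],[[0,0,0],0]]}}

```text
t: 8.22
tcp_pos: [0.4979, 0.3448, 0.1092]
ee_rot: [-0.013, 1.0, -0.009, -0.014]
force: [0.2, 0.1, -3.1]
finger_gap: 0.0208
```

Call:
{"method": "step_arm", "body": {"series": [[[0,0,0.04],0],[[0,0,0.02],0],[[0,0,0],0]]}}

```text
t: 8.6
tcp_pos: [0.4983, 0.3449, 0.1087]
ee_rot: [-0.013, 1.0, -0.009, -0.014]
force: [-1.1, -0.2, -2.8]
finger_gap: 0.0208
```

Call:
{"method": "step_arm", "body": {"series": [[[0,0,0.06],0],[[0,0,0],0]]}}

```text
t: 8.85
tcp_pos: [0.4991, 0.3452, 0.1088]
ee_rot: [-0.013, 1.0, -0.008, -0.013]
force: [0.5, -1.3, -3.1]
finger_gap: 0.021
```

Call:
{"method": "step_arm", "body": {"series": [[[0,0,0.1],0],[[0,0,0],0]]}}

```text
t: 9.1
tcp_pos: [0.5005, 0.3459, 0.1088]
ee_rot: [-0.013, 1.0, -0.007, -0.011]
force: [-0.6, 0.3, -3.4]
finger_gap: 0.021
```

```bash
python3 - <<'E'
from h import *
from workcell import r
o=st()
f=r.grab_frame("side"); pickle.dump(f,open("side5.pkl","wb"));crop(f,200,240,345,400,5,"s5c.png")
E
```

```text
9.1 [0.5005 0.3459 0.1088] 
R
 [[-0.9994 -0.0259 -0.022 ]
 [-0.0256  0.9996 -0.0138]
 [ 0.0223 -0.0132 -0.9997]] 
q [-0.8296  0.3397  0.2213  1.6891 -0.082   1.1478  1.0117] F [-0.629   0.2514 -3.393 ] 0.02102048116557962
```

View pics/s5c.png

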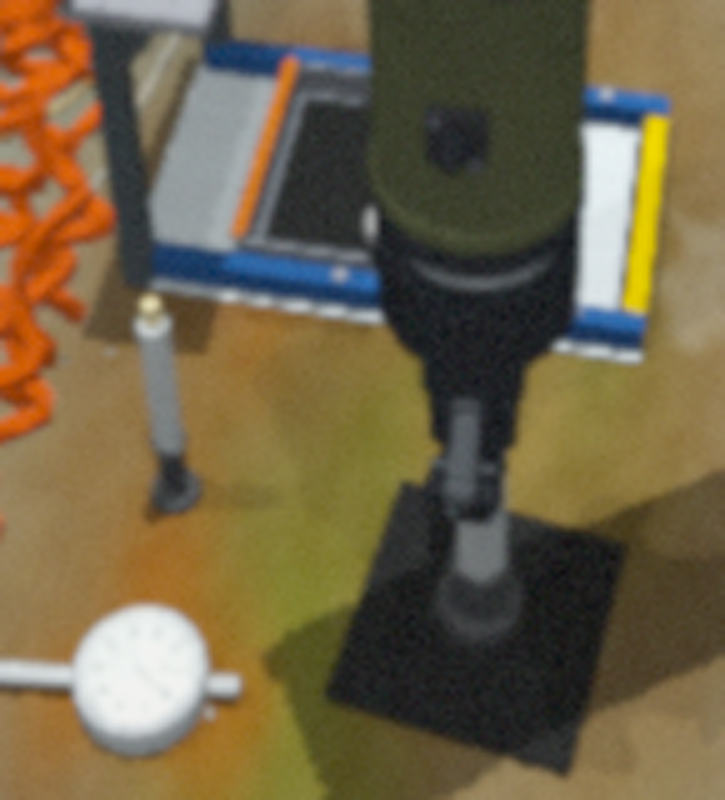

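Call:
{"method": "step_arm", "body": {"series": [[[0,0,0.15],0],[[0,0,0],0],[[0,0,0],0]]}}

```text
t: 9.52
tcp_pos: [0.5024, 0.3469, 0.1085]
ee_rot: [-0.013, 1.0, -0.005, -0.009]
force: [-0.5, -0.0, -1.5]
finger_gap: 0.0207
```

```bash
python3 - <<'E'
from h import *
o=st()
E
```

```text
9.525 [0.5024 0.3469 0.1085] 
R
 [[-0.9995 -0.0259 -0.0177]
 [-0.0257  0.9996 -0.0107]
 [ 0.018  -0.0102 -0.9998]] 
q [-0.829   0.3404  0.2214  1.6886 -0.0824  1.1422  1.0125] F [-0.4848 -0.0499 -1.476 ] 0.020697612761584903
```

Call:
{"method": "step_arm", "body": {"series": [[[0,0,0.03],0],[[0,0,0],0]]}}

```text
t: 9.78
tcp_pos: [0.5028, 0.3471, 0.1086]
ee_rot: [-0.013, 1.0, -0.005, -0.009]
force: [-0.2, -0.6, 0.4]
finger_gap: 0.0207
```

Call:
{"method": "step_arm", "body": {"series": [[[0,0,0],0],[[0,0,0],0],[[0,0,0],0],[[0,0,0],0]], "hand": 1}}

```text
t: 10.28
tcp_pos: [0.5024, 0.3471, 0.1071]
ee_rot: [-0.013, 1.0, -0.005, -0.009]
force: [0.3, 0.2, 0.6]
finger_gap: 0.0856
```

```bash
python3 - <<'E'
from h import *
from workcell import r
o=st()
f=r.grab_frame("side"); pickle.dump(f,open("side6.pkl","wb"));crop(f,200,240,345,400,5,"s6c.png")
E
```

```text
10.275 [0.5024 0.3471 0.1071] 
R
 [[-0.9995 -0.0262 -0.018 ]
 [-0.026   0.9996 -0.011 ]
 [ 0.0183 -0.0106 -0.9998]] 
q [-0.8291  0.3423  0.2211  1.6893 -0.0827  1.1401  1.0127] F [0.3107 0.2307 0.567 ] 0.08559778523910175
```

View pics/s6c.png

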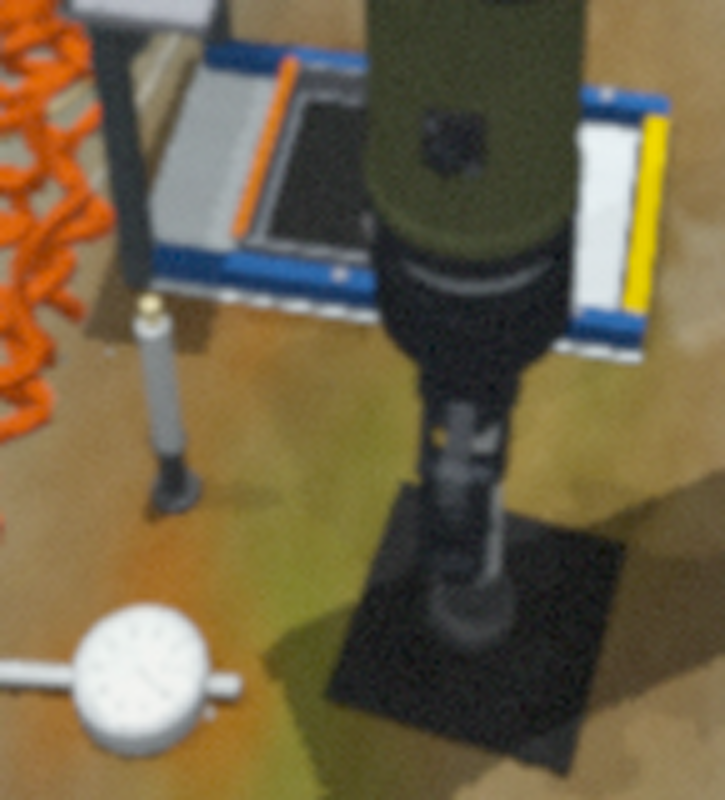

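Call:
{"method": "step_arm", "body": {"series": [[[0,0,-0.4],0],[[0,0,-0.9],0],[[0,0,-1],0],[[0,0,-1],0],[[0,-0.3,-1],0],[[0,-0.9,-1],0],[[0,-1,-1],0],[[0,-1,-1],0],[[0,-1,-1],0],[[0,-1,-1],0]]}}

```text
t: 11.58
tcp_pos: [0.5102, 0.1919, 0.4025]
ee_rot: [-0.016, 1.0, -0.004, -0.007]
force: [0.3, 0.3, -0.1]
finger_gap: 0.0851
```

```bash
python3 - <<'E'
from h import *
from workcell import r
o=st()
for n in("side","top"):
    f=r.grab_frame(n); cv2.imwrite(f"pics/{n}7.png",f["image"]); pickle.dump(f,open(f"{n}7.pkl","wb"))
E
```

```text
11.575 [0.5102 0.1919 0.4025] 
R
 [[-0.9994 -0.0314 -0.0147]
 [-0.0312  0.9995 -0.0079]
 [ 0.015  -0.0074 -0.9999]] 
q [-0.7105  0.079   0.3271  1.4057 -0.0237  1.6777  1.2157] F [ 0.3464  0.3429 -0.1264] 0.08507550445890887
```

View pics/side7.png

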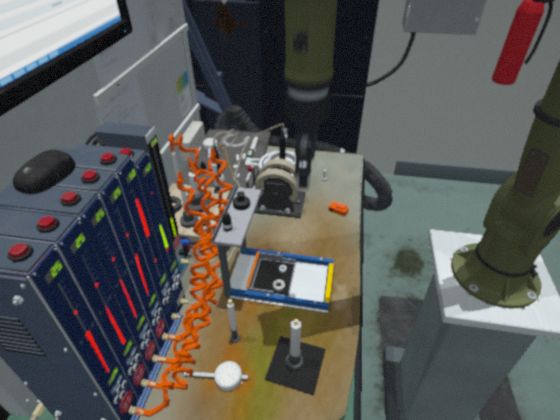

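View pics/top7.png

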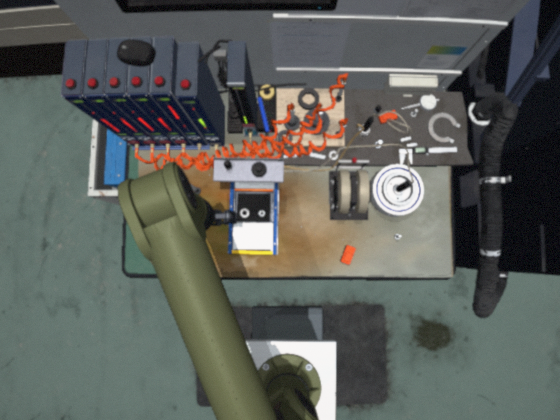

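Call:
{"method": "step_arm", "body": {"series": [[[0,-0.5,-1],0],[[0,-0.5,-1],0],[[0,-0.5,-1],0],[[0,-0.5,-1],0],[[0,-0.5,-1],0],[[0,0,-1],0],[[0,0,-1],0],[[0,0,-1],0]]}}

```text
t: 12.68
tcp_pos: [0.5089, 0.1161, 0.6112]
ee_rot: [-0.015, 1.0, 0.004, 0.021]
force: [-0.3, -0.4, -0.2]
finger_gap: 0.085
```

```bash
python3 - <<'E'
from h import *
o=st()
E
```

```text
12.675 [0.5089 0.1161 0.6112] 
R
 [[-0.9987 -0.0301  0.042 ]
 [-0.0298  0.9995  0.008 ]
 [-0.0422  0.0067 -0.9991]] 
q [-0.628   0.1322  0.4357  0.9253 -0.0624  2.0528  1.3739] F [-0.3154 -0.4149 -0.2122] 0.08499353670700964
```

Call:
{"method": "step_arm", "body": {"series": [[[-0.3,0,-1],0],[[-0.3,0,-1],0],[[-0.4,0,-1],0],[[-0.5,0,-1],0],[[-0.6,0,-1],0],[[-0.7,0,-1],0]]}}

```text
t: 13.42
tcp_pos: [0.5568, 0.1113, 0.6829]
ee_rot: [-0.016, 0.994, 0.021, 0.103]
force: [1.1, -0.2, 0.3]
finger_gap: 0.0857
```

```bash
python3 - <<'E'
from h import *
o=st()
E
```

```text
13.425 [0.5568 0.1113 0.6829] 
R
 [[-0.9784 -0.0365  0.2034]
 [-0.0281  0.9986  0.0443]
 [-0.2047  0.0377 -0.9781]] 
q [-0.4458  0.2096  0.3044  0.6775 -0.0846  2.0526  1.4021] F [ 1.0982 -0.155   0.2692] 0.0856514110982064
```

Call:
{"method": "step_arm", "body": {"series": [[[-0.7,0,-1],0],[[-0.7,0,-1],0],[[-0.7,0,-1],0],[[-0.7,0,-1],0],[[-0.7,0,-1],0],[[-0.8,0,-1],0]]}}

```text
t: 14.18
tcp_pos: [0.601, 0.0965, 0.7558]
ee_rot: [-0.015, 0.981, 0.035, 0.19]
force: [0.2, -1.3, -0.9]
finger_gap: 0.0853
```

```bash
python3 - <<'E'
from h import *
o=st()
E
```

```text
14.175 [0.601  0.0965 0.7558] 
R
 [[-0.927  -0.0422  0.3726]
 [-0.0153  0.9971  0.0748]
 [-0.3747  0.0637 -0.925 ]] 
q [-0.3117  0.3085  0.2586  0.3968 -0.1383  2.0527  1.432 ] F [ 0.211  -1.2771 -0.9104] 0.08532241121700025
```

Call:
{"method": "step_arm", "body": {"series": [[[-0.7,0,-1],0],[[-0.7,0,-1],0],[[-0.6,0,-1],0],[[-0.5,0,-1],0],[[-0.5,0,-1],0],[[-0.5,0,-1],0]]}}

```text
t: 14.92
tcp_pos: [0.5764, 0.0764, 0.8342]
ee_rot: [-0.013, 0.962, 0.046, 0.269]
force: [-0.2, -0.6, -0.9]
finger_gap: 0.0857
```

```bash
python3 - <<'E'
from h import *
o=st()
E
```

```text
14.925 [0.5764 0.0764 0.8342] 
R
 [[-0.8549 -0.0504  0.5164]
 [-0.0006  0.9954  0.0962]
 [-0.5188  0.0819 -0.851 ]] 
q [-0.2761  0.2843  0.3111  0.2589 -0.2055  2.0527  1.45  ] F [-0.2124 -0.636  -0.9348] 0.08566692178198786
```

Call:
{"method": "step_arm", "body": {"series": [[[-0.4,0,-1],0],[[-0.4,0,-1],0],[[-0.3,0,-1],0],[[0,0,0],0]], "hand": -1}}

```text
t: 15.42
tcp_pos: [0.5368, 0.0652, 0.8747]
ee_rot: [-0.013, 0.951, 0.051, 0.304]
force: [0.2, 0.7, 0.1]
finger_gap: 0.0121
```

```bash
python3 - <<'E'
from h import *
o=st()
M=R.from_quat(o["ee_rot"]).as_matrix(); print(np.degrees(np.arccos(-M[2,2])))
print(rel(o,[.56,.11,.20]))
E
```

```text
15.425 [0.5368 0.0652 0.8747] 
R
 [[-0.8145 -0.0552  0.5775]
 [ 0.0067  0.9945  0.1046]
 [-0.5801  0.089  -0.8097]] 
q [-0.2901  0.219   0.3349  0.2498 -0.2088  2.053   1.4549] F [0.1966 0.706  0.0752] 0.012144310283422824
35.93771243790123
[12.428  -0.5606 18.8117]
```

Call:
{"method": "step_arm", "body": {"series": [[[0.55,-0.07,0.85],0],[[0.55,-0.07,0.85],0],[[0.55,-0.07,0.85],0],[[0.55,-0.07,0.85],0],[[0.55,-0.07,0.85],0],[[0.55,-0.07,0.85],0],[[0.55,-0.07,0.85],0]]}}

```text
t: 16.3
tcp_pos: [0.5509, 0.0709, 0.6551]
ee_rot: [-0.013, 0.951, 0.048, 0.305]
force: [-0.5, -0.3, -0.1]
finger_gap: -0.0001
```

```bash
cat >>h.py <<'E'
def st2(F):
    o=st(); M=R.from_quat(o["ee_rot"]).as_matrix(); print("lean",np.degrees(np.arccos(-M[2,2]))); print("rel",rel(o,F)); return o
E
python3 - <<'E'
from h import *
st2([.591,.098,.14])
E
```

```text
16.3 [0.5509 0.0709 0.6551] 
R
 [[-0.8138 -0.0537  0.5787]
 [ 0.0052  0.995   0.0996]
 [-0.5811  0.0841 -0.8095]] 
q [-0.5674 -0.2619  0.261   1.3235  0.1399  1.4458  1.3317] F [-0.5323 -0.2751 -0.1205] -0.00014571167521564194
lean 35.95760966961571
rel [ 8.8953 -0.618  14.7608]
```

```bash
python3 - <<'E'
from h import *
st2([.63,.09,.45])
E
```

```text
16.3 [0.5509 0.0709 0.6551] 
R
 [[-0.8138 -0.0537  0.5787]
 [ 0.0052  0.995   0.0996]
 [-0.5811  0.0841 -0.8095]] 
q [-0.5674 -0.2619  0.261   1.3235  0.1399  1.4458  1.3317] F [-0.5323 -0.2751 -0.1205] -0.00014571167521564194
lean 35.95760966961571
rel [ 1.8309 -0.0841  7.1221]
```

Call:
{"method": "step_arm", "body": {"series": [[[0.1,0,0.9],0],[[0.2,0,0.9],0],[[0.25,0,0.9],0],[[0.25,0,0.9],0],[[0.25,0,0.9],0],[[0.25,0,0.9],0],[[0.25,0,0.9],0],[[0.2,0,0.6],0]]}}

```text
t: 17.3
tcp_pos: [0.6267, 0.0939, 0.4371]
ee_rot: [-0.015, 0.954, 0.046, 0.297]
force: [0.4, 0.6, 1.2]
finger_gap: -0.0003
```

```bash

python3 - <<'E'
from h import *
st2([.591,.098,.14])
E
```

```text
17.3 [0.6267 0.0939 0.4371] 
R
 [[-0.8229 -0.0557  0.5654]
 [-0.0005  0.9953  0.0973]
 [-0.5681  0.0798 -0.8191]] 
q [-0.556  -0.2092  0.2946  1.7216  0.124   1.0124  1.3204] F [0.434  0.5592 1.2383] -0.0002783506454284632
lean 35.007895512737406
rel [ 6.6063 -0.5878  7.4513]
```

Call:
{"method": "step_arm", "body": {"series": [[[0.7,-0.06,0.8],0],[[0.85,-0.08,0.95],0],[[0.85,-0.08,0.95],0],[[0.75,-0.07,0.85],0],[[0,0,0],0]]}}

```text
t: 17.92
tcp_pos: [0.6053, 0.0959, 0.2815]
ee_rot: [-0.016, 0.956, 0.045, 0.291]
force: [0.2, -0.3, 0.6]
finger_gap: -0.0
```

```bash

python3 - <<'E'
from h import *
st2([.591,.098,.14])
E
```

```text
17.925 [0.6053 0.0959 0.2815] 
R
 [[-0.8301 -0.0565  0.5547]
 [-0.0046  0.9955  0.0945]
 [-0.5576  0.0758 -0.8267]] 
q [-0.5418 -0.2092  0.2858  2.0233  0.1521  0.7268  1.2774] F [ 0.1936 -0.2914  0.6166] -3.939697193431177e-09
lean 34.24196083424139
rel [ 3.0255 -0.2598  3.6394]
```

Call:
{"method": "step_arm", "body": {"series": [[[0.7,-0.06,0.85],0],[[0.7,-0.06,0.85],0],[[0.7,-0.06,0.85],0],[[0.6,-0.05,0.7],0],[[0,0,0],0]]}}

```text
t: 18.55
tcp_pos: [0.5988, 0.0999, 0.1612]
ee_rot: [-0.016, 0.954, 0.046, 0.297]
force: [-0.5, 0.5, 0.6]
finger_gap: 0.0
```

```bash

python3 - <<'E'
from h import *
from workcell import r
st2([.678,.114,.018])
f=r.grab_frame("side"); pickle.dump(f,open("side8.pkl","wb"));crop(f,200,150,345,310,5,"s8c.png")
E
```

```text
18.55 [0.5988 0.0999 0.1612] 
R
 [[-0.823  -0.0587  0.565 ]
 [-0.0039  0.9952  0.0977]
 [-0.568   0.0782 -0.8193]] 
q [-0.537  -0.1086  0.2953  2.2021  0.1589  0.4378  1.2488] F [-0.4744  0.4873  0.6062] 4.151196508122128e-05
lean 34.98469119739521
rel [ 0.5363 -0.0618  5.4494]
```

View pics/s8c.png

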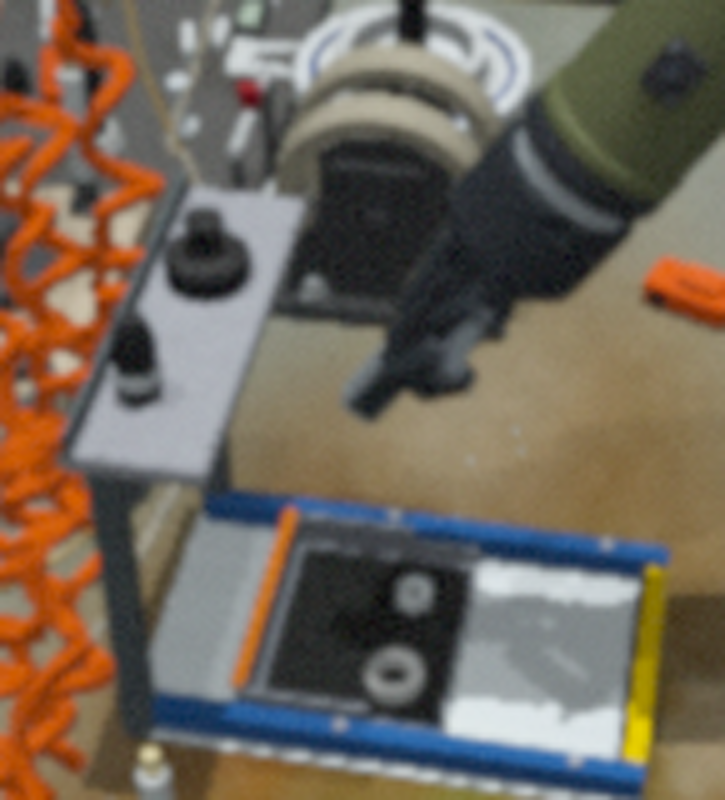

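Call:
{"method": "step_arm", "body": {"series": [[[0.5,-0.05,0.1],0],[[0,0,0.6],0],[[0,0,0.7],0],[[0,0,0.7],0],[[0,0,0.7],0],[[0,0,0.4],0],[[0,0,0],0]]}}

```text
t: 19.48
tcp_pos: [0.6487, 0.111, 0.0853]
ee_rot: [-0.016, 0.95, 0.05, 0.306]
force: [0.0, 0.4, 0.1]
finger_gap: 0.0001
```

```bash

python3 - <<'E'
from h import *
from workcell import r
st2([.678,.114,.018])
f=r.grab_frame("side"); pickle.dump(f,open("side9.pkl","wb"));crop(f,200,150,345,310,5,"s9c.png")
E
```

```text
19.475 [0.6487 0.111  0.0853] 
R
 [[-0.8118 -0.0614  0.5806]
 [-0.0004  0.9945  0.1047]
 [-0.5839  0.0848 -0.8074]] 
q [-0.5139  0.1235  0.3032  2.1732 -0.043   0.22    1.419 ] F [0.0116 0.4185 0.1152] 7.419555015417477e-05
lean 36.1578217720273
rel [ 0.5159 -0.1517  2.3886]
```

View pics/s9c.png

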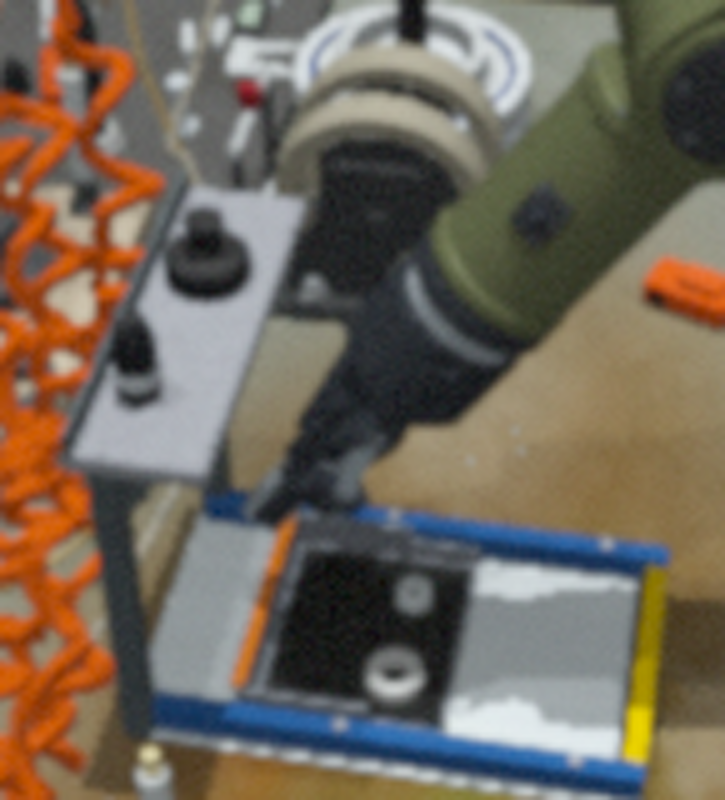

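Call:
{"method": "step_arm", "body": {"series": [[[0,0,0.6],0],[[0.1,0,0.6],0],[[0.15,-0.03,0.6],0],[[0.1,-0.03,0.3],0],[[0,0,0],0]]}}

```text
t: 20.15
tcp_pos: [0.6798, 0.1175, 0.0346]
ee_rot: [-0.016, 0.949, 0.052, 0.311]
force: [-0.0, -0.2, 0.2]
finger_gap: 0.0005
```

```bash

python3 - <<'E'
from h import *
from workcell import r
st2([.678,.114,.018])
f=r.grab_frame("side"); pickle.dump(f,open("side10.pkl","wb"));crop(f,200,190,320,310,6,"s10c.png")
E
```

```text
20.15 [0.6798 0.1175 0.0346] 
R
 [[-0.8061 -0.0634  0.5884]
 [ 0.0012  0.9941  0.1088]
 [-0.5918  0.0884 -0.8012]] 
q [-0.3835  0.2731  0.1759  2.1296 -0.187   0.1035  1.5554] F [-0.0457 -0.2095  0.1789] 0.0004945516096571942
lean 36.75385834233534
rel [ 0.3761 -0.1601  0.395 ]
```

View pics/s10c.png

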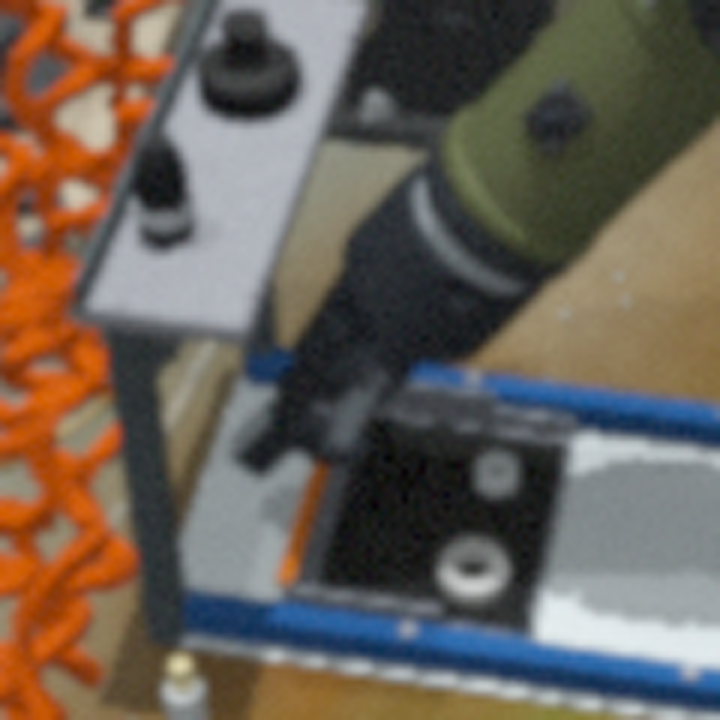

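Call:
{"method": "step_arm", "body": {"series": [[[0.12,-0.05,0.16],0],[[0.12,-0.05,0.16],0],[[0.1,-0.04,0.1],0],[[0,0,0],0]]}}

```text
t: 20.7
tcp_pos: [0.6816, 0.1153, 0.0253]
ee_rot: [-0.016, 0.948, 0.053, 0.312]
force: [-0.5, 0.8, 0.6]
finger_gap: 0.0004
```

```bash

python3 - <<'E'
from h import *
st2([.678,.114,.018])
E
```

```text
20.7 [0.6816 0.1153 0.0253] 
R
 [[-0.8042 -0.0641  0.5909]
 [ 0.0022  0.9938  0.1108]
 [-0.5943  0.0904 -0.7991]] 
q [-0.5115  0.3007  0.3239  2.1364 -0.7371  0.0982  2.0851] F [-0.5008  0.8481  0.5526] 0.00037856333192792303
lean 36.952928658538745
rel [ 0.24   -0.0578  0.1186]
```

Call:
{"method": "step_arm", "body": {"series": [[[0.16,0.013,-0.12],0],[[0.16,0.013,-0.12],0],[[0.16,0.013,-0.12],0],[[0,0,0],0]]}}

```text
t: 21.2
tcp_pos: [0.665, 0.1166, 0.03]
ee_rot: [-0.017, 0.947, 0.054, 0.315]
force: [0.1, -0.2, -0.7]
finger_gap: 0.0
```

```bash

python3 - <<'E'
from h import *
st2([.585,.114,.025])
E
```

```text
21.2 [0.665  0.1166 0.03  ] 
R
 [[-0.8007 -0.0663  0.5954]
 [ 0.002   0.9936  0.1133]
 [-0.5991  0.0919 -0.7954]] 
q [-0.6089  0.2691  0.4163  2.1795 -0.8812  0.0969  2.2177] F [ 0.0683 -0.1571 -0.7243] 2.2741729349220736e-05
lean 37.308057184056345
rel [ 2.2343  0.0766 -1.4665]
```

Call:
{"method": "step_arm", "body": {"series": [[[0,0,0.15],3],[[0,0,0.15],3],[[0,0,0],3]]}}

```text
t: 21.58
tcp_pos: [0.6714, 0.1186, 0.0246]
ee_rot: [0.059, 0.945, 0.081, 0.311]
force: [0.3, -0.0, 0.4]
finger_gap: 0.0001
```

```bash

python3 - <<'E'
from h import *
st2([.585,.114,.025])
E
```

```text
21.575 [0.6714 0.1186 0.0246] 
R
 [[-0.7999  0.0621  0.5969]
 [ 0.1623  0.98    0.1155]
 [-0.5777  0.1892 -0.794 ]] 
q [-0.6188  0.2942  0.4297  2.1679 -1.0642  0.0999  2.2311] F [ 0.2569 -0.0073  0.3557] 0.00011129596677600254
lean 37.44145898044751
rel [ 2.2713 -0.3276 -1.7482]
```

Call:
{"method": "step_arm", "body": {"series": [[[0.18,-0.02,-0.1],0],[[0.18,-0.02,-0.1],0],[[0.18,-0.02,-0.1],0],[[0,0,0],0]]}}

```text
t: 22.08
tcp_pos: [0.6576, 0.1179, 0.0271]
ee_rot: [0.062, 0.944, 0.081, 0.315]
force: [-0.4, -0.5, -0.2]
finger_gap: -0.0001
```

```bash

python3 - <<'E'
from h import *
st2([.585,.114,.025])
E
```

```text
22.075 [0.6576 0.1179 0.0271] 
R
 [[-0.7939  0.0659  0.6045]
 [ 0.1682  0.9791  0.1142]
 [-0.5844  0.1924 -0.7884]] 
q [-0.7171  0.2734  0.5246  2.208  -1.2638  0.0979  2.4142] F [-0.3517 -0.5282 -0.2175] -0.00012045490256806671
lean 37.967029912819896
rel [ 1.9414 -0.3007 -1.4229]
```

Call:
{"method": "step_arm", "body": {"series": [[[0.18,-0.02,-0.12],0],[[0.18,-0.02,-0.12],0],[[0.18,-0.02,-0.12],0],[[0,0,0],0]]}}

```text
t: 22.58
tcp_pos: [0.6422, 0.1177, 0.03]
ee_rot: [0.063, 0.942, 0.082, 0.318]
force: [0.1, -0.1, 0.0]
finger_gap: -0.0003
```

```bash

python3 - <<'E'
from h import *
from workcell import r
st2([.585,.114,.025])
f=r.grab_frame("side"); pickle.dump(f,open("side11.pkl","wb"));crop(f,200,190,320,310,6,"s11c.png")
E
```

```text
22.575 [0.6422 0.1177 0.03  ] 
R
 [[-0.7893  0.0673  0.6103]
 [ 0.1716  0.9785  0.114 ]
 [-0.5895  0.1947 -0.7839]] 
q [-0.8246  0.2494  0.6265  2.2495 -1.413   0.0975  2.5515] F [ 0.1472 -0.0547  0.0242] -0.0002568337845455582
lean 38.37844624016858
rel [ 1.5822 -0.2822 -1.049 ]
```

View pics/s11c.png

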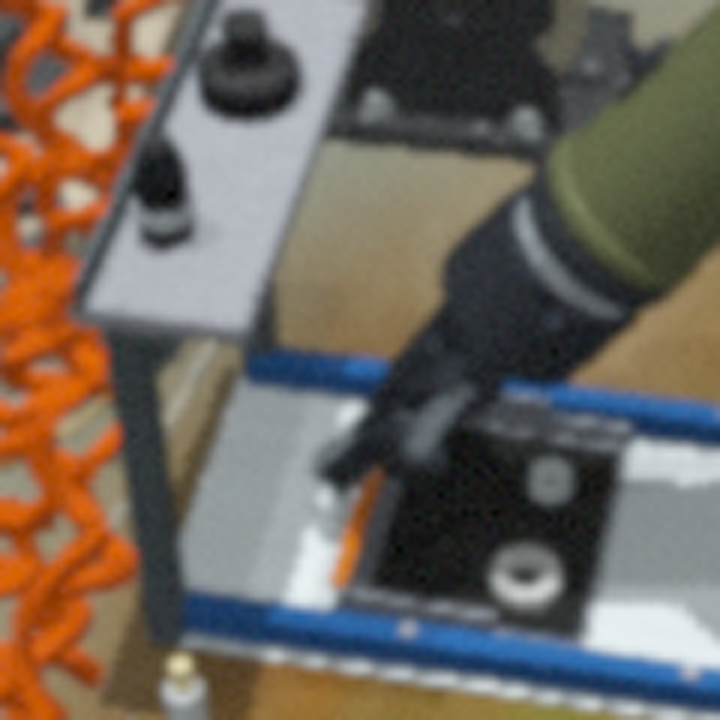

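Call:
{"method": "step_arm", "body": {"series": [[[0.2,0,-0.06],0],[[0.2,0,-0.06],0],[[0.2,0,-0.08],0],[[0,0,0],0]]}}

```text
t: 23.12
tcp_pos: [0.6304, 0.118, 0.0303]
ee_rot: [0.063, 0.942, 0.083, 0.32]
force: [0.7, -0.6, 0.6]
finger_gap: 0.0001
```

```bash

python3 - <<'E'
from h import *
from workcell import r
st2([.585,.114,.025])
f=r.grab_frame("side"); pickle.dump(f,open("side12.pkl","wb"));crop(f,200,190,320,310,6,"s12c.png")
E
```

```text
23.125 [0.6304 0.118  0.0303] 
R
 [[-0.7867  0.0647  0.6139]
 [ 0.1712  0.9784  0.1163]
 [-0.5931  0.1966 -0.7808]] 
q [-0.8917  0.2326  0.6881  2.2806 -1.5525  0.096   2.6879] F [ 0.6653 -0.5943  0.5769] 0.00013228506467918572
lean 38.66790054069813
rel [ 1.2737 -0.2639 -0.8062]
```

View pics/s12c.png

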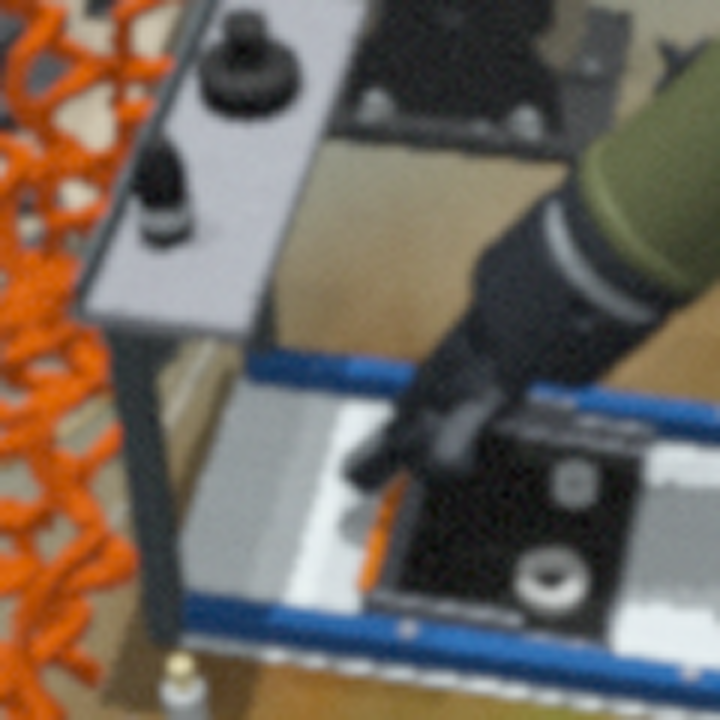

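Call:
{"method": "step_arm", "body": {"series": [[[0.2,0,-0.06],0],[[0.2,0,-0.06],0],[[0,0,0],0]]}}

```text
t: 23.55
tcp_pos: [0.6206, 0.1182, 0.0302]
ee_rot: [0.062, 0.942, 0.083, 0.319]
force: [1.5, -0.2, 1.5]
finger_gap: 0.0002
```

```bash

python3 - <<'E'
from h import *
st2([.585,.114,.025])
E
```

```text
23.55 [0.6206 0.1182 0.0302] 
R
 [[-0.7887  0.0632  0.6115]
 [ 0.1696  0.9785  0.1176]
 [-0.5909  0.1964 -0.7825]] 
q [-0.9432  0.2184  0.7354  2.3015 -1.5553  0.0956  2.6907] F [ 1.4791 -0.1538  1.4628] 0.00017868616785579443
lean 38.511020093586495
rel [ 1.0137 -0.2445 -0.6073]
```

Call:
{"method": "step_arm", "body": {"series": [[[0.2,0,-0.06],2],[[0.2,0,-0.06],2],[[0.2,0,-0.06],2],[[0,0,0],0]]}}

```text
t: 24.05
tcp_pos: [0.6062, 0.1198, 0.0302]
ee_rot: [0.114, 0.938, 0.098, 0.313]
force: [1.4, 0.7, 1.9]
finger_gap: -0.0003
```

```bash

python3 - <<'E'
from h import *
from workcell import r
st2([.585,.114,.025])
f=r.grab_frame("side"); pickle.dump(f,open("side13.pkl","wb"));crop(f,200,190,320,310,6,"s13c.png");cv2.imwrite("pics/s13.png",f["image"])
E
```

```text
24.05 [0.6062 0.1198 0.0302] 
R
 [[-0.7778  0.1522  0.6098]
 [ 0.2755  0.9546  0.1132]
 [-0.5649  0.256  -0.7844]] 
q [-1.0854  0.2073  0.8666  2.333  -1.5558  0.0951  2.567 ] F [1.4492 0.7257 1.9112] -0.00028501806633485406
lean 38.33288050646753
rel [ 0.5932 -0.3369 -0.316 ]
```

View pics/s13c.png

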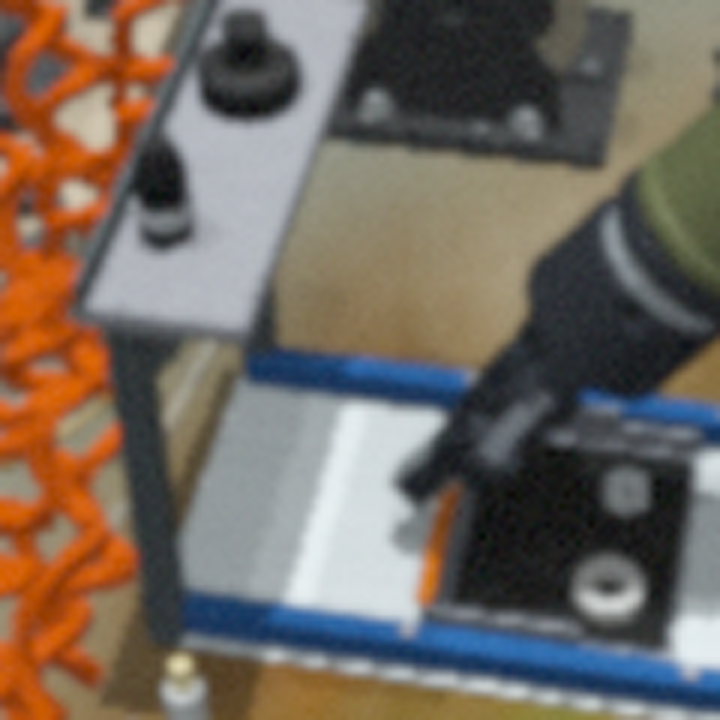

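View pics/s13.png

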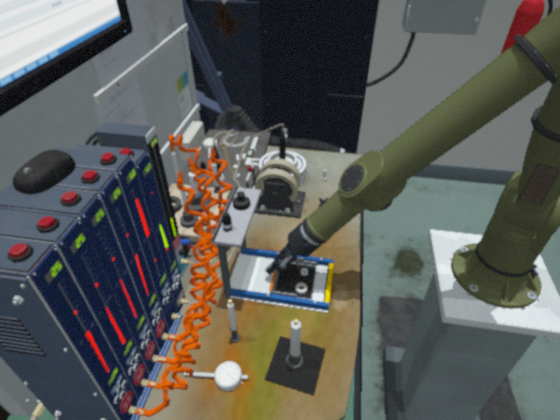

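```bash

python3 - <<'E'
from h import *
s=load("side13.pkl")
S=lambda u,v:(200+(u+.5)/6-.5,190+(v+.5)/6-.5)
print(atz(s,S(430,598),.032),atz(s,S(450,500),.032),atz(s,S(692,478),.007))
E
```

```text
[0.58444733 0.17670215 0.032     ] [0.58576878 0.12240807 0.032     ] [0.48252695 0.07013894 0.007     ]
```

Call:
{"method": "step_arm", "body": {"series": [[[0.2,-0.03,-0.09],2],[[0.2,-0.03,-0.09],2],[[0.2,-0.03,-0.09],2],[[0,0,0],0]]}}

```text
t: 24.6
tcp_pos: [0.5888, 0.1211, 0.0301]
ee_rot: [0.164, 0.931, 0.113, 0.306]
force: [1.8, 1.0, 2.7]
finger_gap: 0.0001
```

```bash

python3 - <<'E'
from h import *
from workcell import r
st2([.585,.114,.025])
f=r.grab_frame("side"); pickle.dump(f,open("side14.pkl","wb"));crop(f,230,210,350,310,6,"s14c.png")
E
```

```text
24.6 [0.5888 0.1211 0.0301] 
R
 [[-0.7584  0.2359  0.6077]
 [ 0.3748  0.9205  0.1104]
 [-0.5333  0.3115 -0.7865]] 
q [-1.2566  0.195   1.0269  2.3704 -1.5561  0.095   2.4494] F [1.7922 1.0037 2.7313] 0.00012055980866286417
lean 38.14224918478052
rel [ 0.0983 -0.3017  0.0288]
```

View pics/s14c.png

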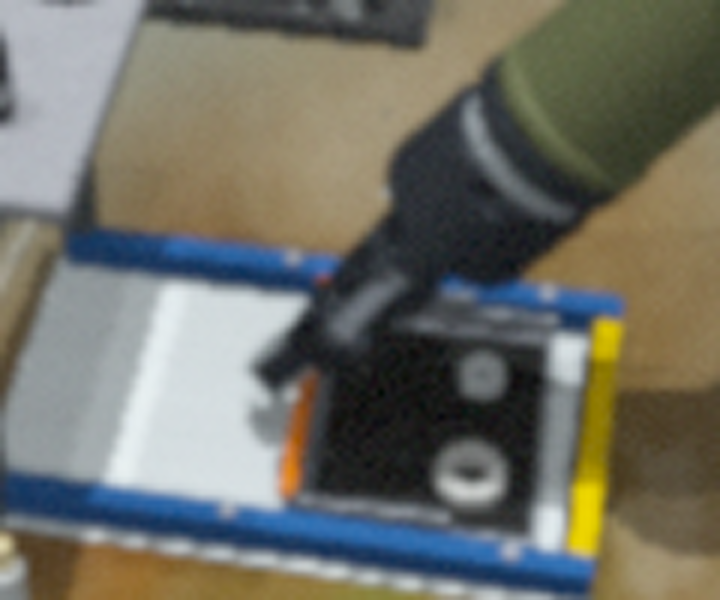

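Call:
{"method": "step_arm", "body": {"series": [[[0.14,-0.05,-0.08],0],[[0.14,-0.05,-0.08],0],[[0,0,0],0]]}}

```text
t: 25.02
tcp_pos: [0.58, 0.1209, 0.0301]
ee_rot: [0.163, 0.931, 0.112, 0.306]
force: [1.8, -0.6, 1.9]
finger_gap: 0.0002
```

Call:
{"method": "step_arm", "body": {"series": [[[0.12,-0.05,-0.08],0],[[0.1,-0.04,-0.07],0],[[0,0,0],0]]}}

```text
t: 25.4
tcp_pos: [0.5752, 0.1192, 0.0323]
ee_rot: [0.163, 0.931, 0.112, 0.308]
force: [2.2, -0.2, 1.2]
finger_gap: -0.0001
```

```bash

python3 - <<'E'
from h import *
from workcell import r
st2([.575,.12,.03])
f=r.grab_frame("side"); pickle.dump(f,open("side15.pkl","wb"));crop(f,230,210,350,310,6,"s15c.png")
E
```

```text
25.4 [0.5752 0.1192 0.0323] 
R
 [[-0.7571  0.2349  0.6096]
 [ 0.3727  0.9217  0.1076]
 [-0.5366  0.3086 -0.7854]] 
q [-1.4273  0.1827  1.1961  2.4031 -1.5562  0.0949  2.4509] F [ 2.1981 -0.2298  1.2155] -9.398086772377055e-05
lean 38.24602630954785
rel [ 0.0571 -0.0008  0.0592]
```

View pics/s15c.png

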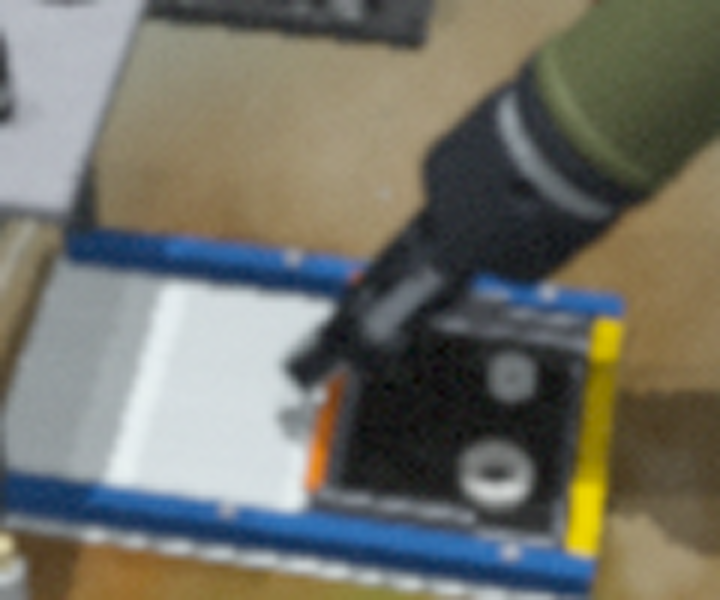

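```bash

python3 - <<'E'
from h import *
s=load("side15.pkl")
crop(s,310,255,340,305,14,"s15z.png")
S=lambda u,v:(230+(u+.5)/6-.5,210+(v+.5)/6-.5)
print(atz(s,S(319,485),.032),atz(s,S(337,385),.032))
E
```

```text
[0.55500065 0.17548983 0.032     ] [0.55615116 0.12031501 0.032     ]
```

View pics/s15z.png

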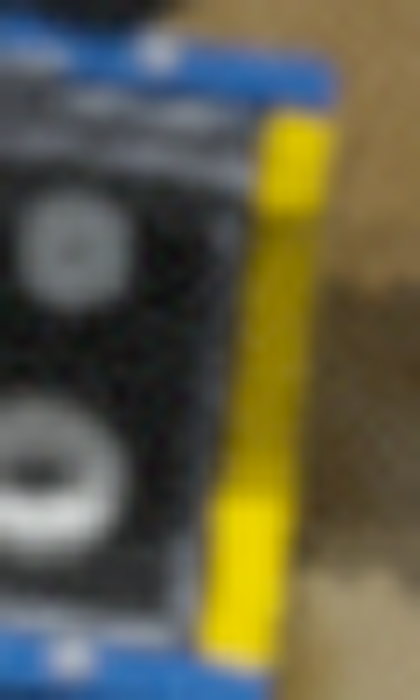

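Call:
{"method": "step_arm", "body": {"series": [[[0.1,-0.03,-0.05],0],[[0,0,0],0]]}}

```text
t: 25.7
tcp_pos: [0.5741, 0.1199, 0.0337]
ee_rot: [0.163, 0.93, 0.112, 0.309]
force: [2.6, -0.4, 0.9]
finger_gap: -0.0003
```

```bash

python3 - <<'E'
from h import *
st2([.575,.12,.03])
E
```

```text
25.7 [0.5741 0.1199 0.0337] 
R
 [[-0.7561  0.2336  0.6114]
 [ 0.3722  0.9219  0.108 ]
 [-0.5384  0.3092 -0.7839]] 
q [-1.4592  0.1817  1.2265  2.4065 -1.5563  0.0948  2.4501] F [ 2.5643 -0.3662  0.8828] -0.0002611743299874521
lean 38.37782201138702
rel [ 0.0452 -0.0297  0.1149]
```

Call:
{"method": "step_arm", "body": {"series": [[[0,0,0.15],-3],[[0,0,0.12],-3],[[0,0,0],-3]]}}

```text
t: 26.08
tcp_pos: [0.5774, 0.1216, 0.0284]
ee_rot: [0.086, 0.942, 0.086, 0.313]
force: [3.2, 1.2, 3.8]
finger_gap: 0.0004
```

```bash

python3 - <<'E'
from h import *
st2([.565,.12,.027])
E
```

```text
26.075 [0.5774 0.1216 0.0284] 
R
 [[-0.7892  0.108   0.6045]
 [ 0.2157  0.9705  0.1082]
 [-0.575   0.2157 -0.7892]] 
q [-1.3633  0.1922  1.1272  2.3936 -1.5556  0.0963  2.6084] F [3.1756 1.2176 3.7584] 0.0003818090246323077
lean 37.886648308220096
rel [ 0.3423 -0.1049 -0.2189]
```

Good: lower and off the limits. Pull a little more.

Call:
{"method": "step_arm", "body": {"series": [[[0.12,-0.02,-0.05],0],[[0.12,-0.02,-0.05],0],[[0,0,0],0]]}}

```text
t: 26.45
tcp_pos: [0.5752, 0.1225, 0.0319]
ee_rot: [0.087, 0.941, 0.086, 0.316]
force: [1.4, 0.6, 0.4]
finger_gap: 0.0
```

```bash

python3 - <<'E'
from h import *
from workcell import r
st2([.565,.12,.027])
f=r.grab_frame("side"); pickle.dump(f,open("side16.pkl","wb"));crop(f,230,210,350,310,6,"s16c.png");crop(f,310,255,340,305,14,"s16z.png")
E
```

```text
26.45 [0.5752 0.1225 0.0319] 
R
 [[-0.7856  0.1083  0.6092]
 [ 0.2174  0.9701  0.1078]
 [-0.5793  0.2171 -0.7857]] 
q [-1.4328  0.1888  1.1941  2.4014 -1.5561  0.0948  2.605 ] F [1.4452 0.5928 0.3855] 4.974880180686544e-05
lean 38.219077951698765
rel [ 0.3428 -0.1535 -0.0892]
```

View pics/s16c.png

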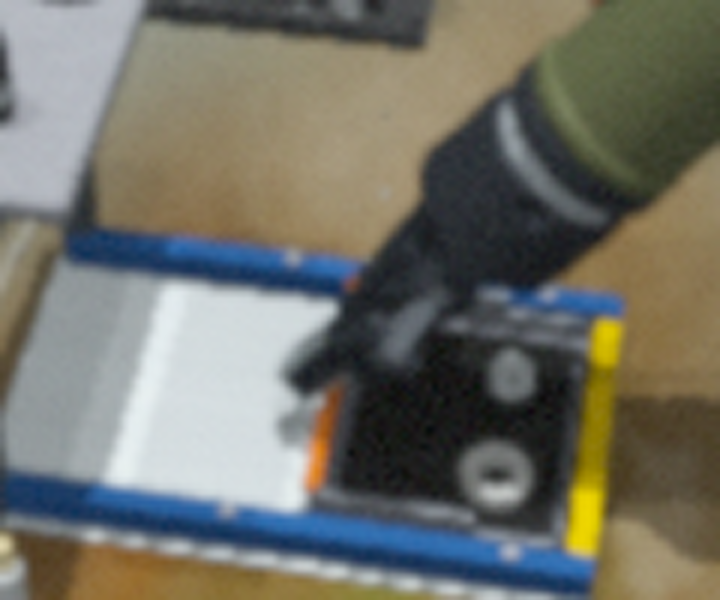

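View pics/s16z.png

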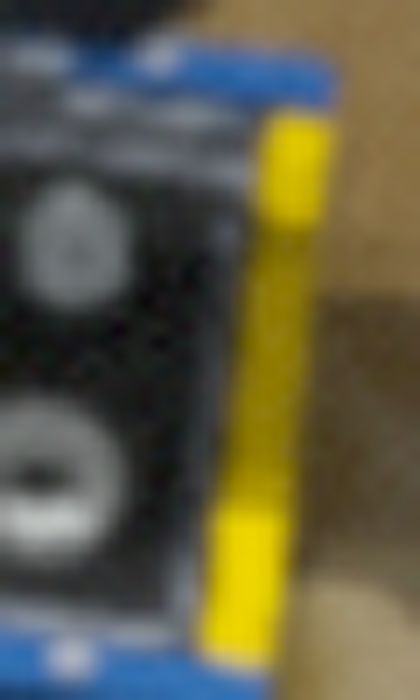

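Call:
{"method": "step_arm", "body": {"series": [[[0,0,0.12],0],[[0.05,0,0.1],0],[[0,0,0],0]]}}

```text
t: 26.88
tcp_pos: [0.5778, 0.1228, 0.028]
ee_rot: [0.087, 0.942, 0.085, 0.313]
force: [1.7, 1.1, 5.0]
finger_gap: -0.0001
```

Call:
{"method": "step_arm", "body": {"series": [[[0.2,-0.03,0],0]]}}

```text
t: 27.0
tcp_pos: [0.5766, 0.123, 0.0289]
ee_rot: [0.089, 0.941, 0.085, 0.314]
force: [22.5, -2.5, 1.2]
finger_gap: -0.0002
```

```bash

python3 - <<'E'
from h import *
st2([.565,.12,.027])
E
```

```text
27.0 [0.5766 0.123  0.0289] 
R
 [[-0.787   0.1135  0.6064]
 [ 0.2199  0.97    0.1039]
 [-0.5764  0.2151 -0.7884]] 
q [-1.3994  0.199   1.1574  2.3957 -1.5564  0.0947  2.5951] F [22.4673 -2.5196  1.1662] -0.00020265153896129626
lean 37.96820577740992
rel [ 0.3192 -0.1533 -0.193 ]
```

Call:
{"method": "step_arm", "body": {"series": [[[0,0,0],0],[[-0.2,0,0],0],[[-0.3,0,0],0],[[-0.3,0,0],0],[[0,0,0],0]]}}

```text
t: 27.62
tcp_pos: [0.5883, 0.1176, 0.0368]
ee_rot: [0.087, 0.944, 0.084, 0.308]
force: [-0.5, 0.2, 0.1]
finger_gap: -0.0002
```

```bash

python3 - <<'E'
from h import *
st2([.565,.12,.027])
E
```

```text
27.625 [0.5883 0.1176 0.0368] 
R
 [[-0.7949  0.113   0.5961]
 [ 0.2169  0.9705  0.1052]
 [-0.5667  0.2129 -0.796 ]] 
q [-1.4093  0.2237  1.2049  2.3618 -1.292   0.1485  2.3431] F [-0.5071  0.1665  0.0758] -0.00020160225525534526
lean 37.254548200104935
rel [ 0.8203 -0.0807 -0.1959]
```

Now withdraw up (world vertical: tool −x and −z).

Call:
{"method": "step_arm", "body": {"series": [[[-0.3,0.1,-0.4],0],[[-0.4,0.15,-0.6],0],[[-0.4,0.15,-0.6],0],[[-0.3,0.15,-0.8],0],[[-0.3,0.1,-0.8],0],[[0,0,0],0]]}}

```text
t: 28.38
tcp_pos: [0.5595, 0.1319, 0.0569]
ee_rot: [0.078, 0.955, 0.097, 0.271]
force: [-0.9, 1.5, -0.6]
finger_gap: -0.0002
```

```bash

python3 - <<'E'
from h import *
from workcell import r
st2([.565,.12,.027])
for n in("side","top"):
    f=r.grab_frame(n); cv2.imwrite(f"pics/{n}17.png",f["image"]); pickle.dump(f,open(f"{n}17.pkl","wb"))
E
```

```text
28.375 [0.5595 0.1319 0.0569] 
R
 [[-0.8412  0.0971  0.532 ]
 [ 0.2023  0.9688  0.143 ]
 [-0.5015  0.2279 -0.8346]] 
q [-1.4305 -0.0213  1.1643  2.3563  0.0874  0.211   1.0665] F [-0.9253  1.4871 -0.5655] -0.00022351651042674627
lean 33.42560521032123
rel [ 0.2637 -0.5942  0.8722]
```

View pics/side17.png

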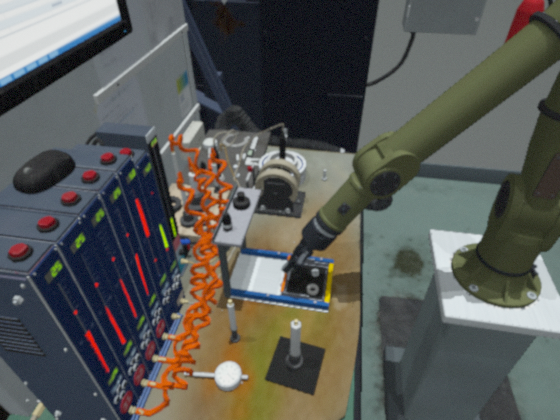

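View pics/top17.png

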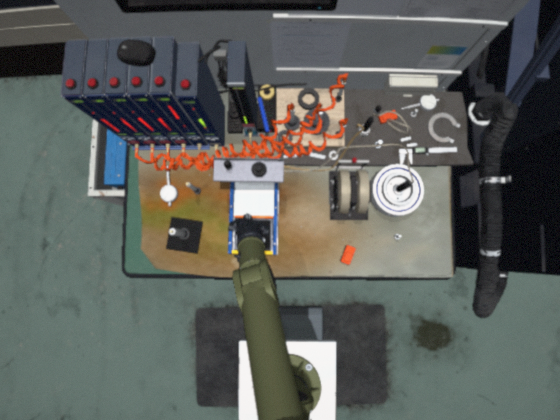

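Call:
{"method": "step_arm", "body": {"series": [[[-0.3,0.1,-0.5],0],[[-0.4,0.15,-0.6],0],[[-0.4,0.15,-0.7],0],[[-0.4,0.15,-0.7],0],[[-0.4,0.15,-0.7],0],[[-0.4,0.15,-0.7],0],[[0,0,0],0]]}}

```text
t: 29.35
tcp_pos: [0.5507, 0.1281, 0.1882]
ee_rot: [0.078, 0.958, 0.096, 0.26]
force: [0.1, -0.6, -1.0]
finger_gap: -0.0003
```

```bash

python3 - <<'E'
from h import *
from workcell import r
st2([.565,.12,.027])
for n in("side","top"):
    f=r.grab_frame(n); pickle.dump(f,open(f"{n}18.pkl","wb"))
crop(f,160,150,290,260,6,"t18c.png"); crop(load("side18.pkl"),215,230,345,350,6,"s18c.png")
E
```

```text
29.35 [0.5507 0.1281 0.1882] 
R
 [[-0.8524  0.0993  0.5134]
 [ 0.1988  0.9696  0.1424]
 [-0.4837  0.2235 -0.8462]] 
q [-0.9989 -0.2947  0.6344  2.223   0.3629  0.6183  0.8342] F [ 0.1416 -0.5889 -1.0026] -0.0002899699214136395
lean 32.19661292927263
rel [ 2.1401 -1.4149  4.7519]
```

View pics/s18c.png

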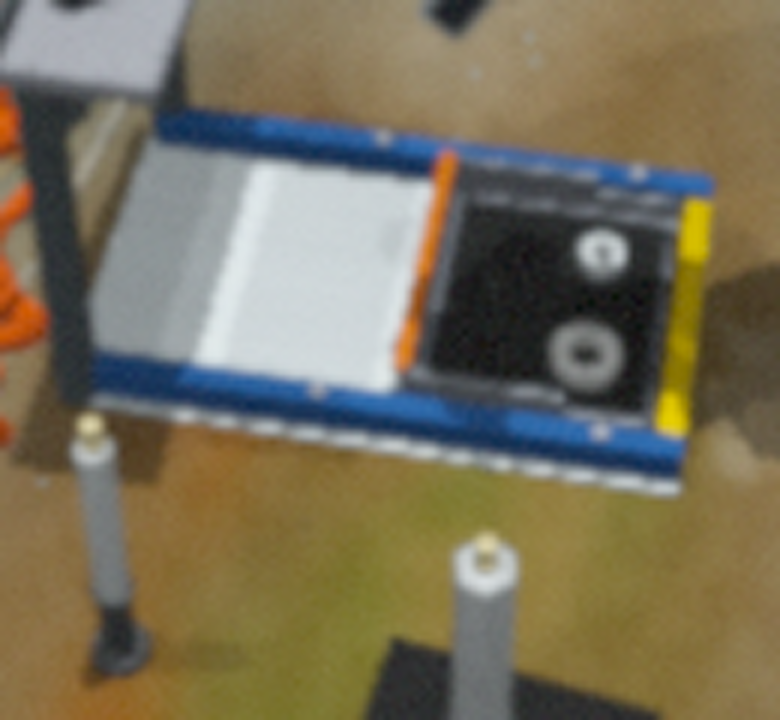

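View pics/t18c.png

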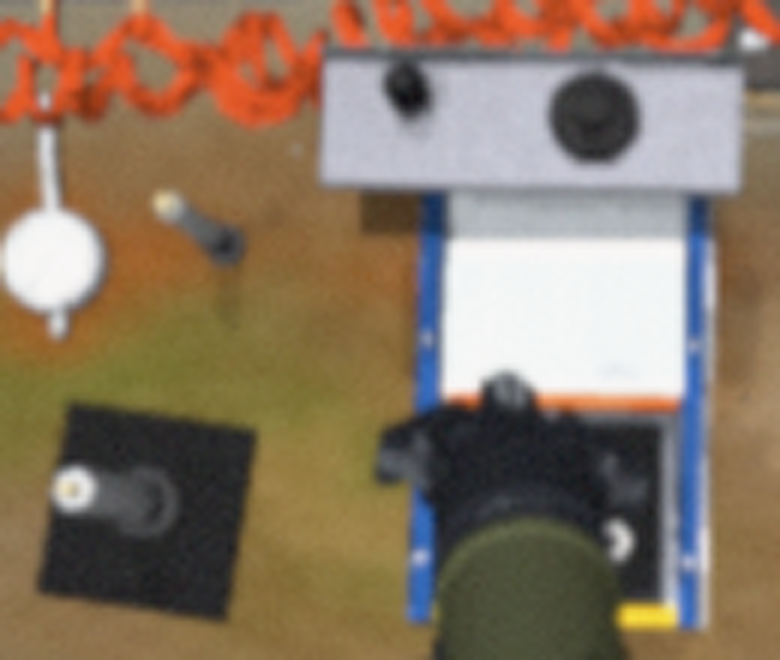

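```bash

python3 - <<'E'
from h import *
s=load("side18.pkl");crop(s,310,255,340,305,14,"s18z.png")
S=lambda u,v:(215+(u+.5)/6-.5,230+(v+.5)/6-.5)
print(atz(s,S(405,348),.032),atz(s,S(443,170),.032))
E
```

```text
[0.55815303 0.16692708 0.032     ] [0.55783939 0.06347671 0.032     ]
```

View pics/s18z.png

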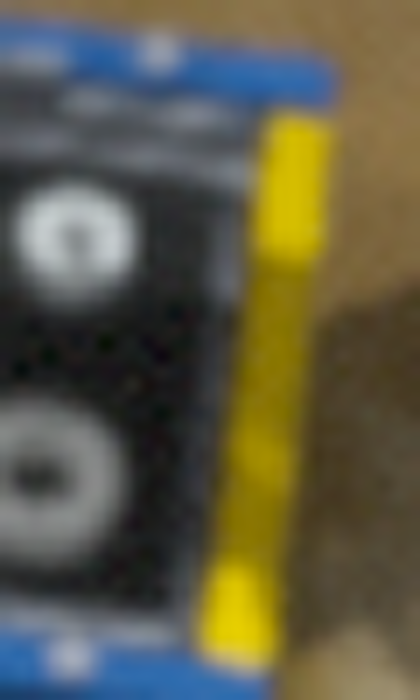

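```bash

python3 - <<'E'
from h import *
for n in(15,16,18):
    im=load(f"side{n}.pkl")["image"].astype(float)
    out=[]
    for y in(279,281,283,285,287,289):
        w=np.clip(im[y,270:300,2]-im[y,270:300,0]-60,0,None); out.append((w*np.arange(270,300)).sum()/w.sum())
    # black->grey floor-front edge and yellow edge
    w=[]
    for y in(278,280,282,284):
        row=(np.minimum(im[y,312:336,2],im[y,312:336,1])-im[y,312:336,0]); w.append(312+np.argmax(row>60))
    print(n,np.round(out,2),w)
E
```

```text
15 [283.97 283.58 283.04 282.8  282.43 282.07] [np.int64(328), np.int64(327), np.int64(327), np.int64(327)]
16 [283.87 283.55 282.99 282.86 282.42 282.05] [np.int64(327), np.int64(327), np.int64(327), np.int64(327)]
18 [284.35 283.82 283.34 282.9  282.24 282.03] [np.int64(327), np.int64(327), np.int64(327), np.int64(327)]
```

```bash
python3 -c "
from workcell import r
print(r.sign_off()); print(r.observe()['t'])"
```

```text
the job is handed in; nothing more can be done
None
the job is handed in; nothing more can be done
```

The job is handed in at about 29.5 s of the 59 s allowed. The plug gauge stands upright on the mat, and the tray rests against the stop bar with the ring and nut still in it.

**How it was done:**
- **Gauge:** I gripped it by the shaft, lifted it clear of the rails and set it on the mat near the centre.
- **Tool lean:** The moves cannot tilt the tool directly. I raised the arm until a wrist joint met its limit, which leaned the tool about 36°. I then hooked the shut fingertips behind the orange lip and drew the tray out slowly.

**Last checks:**
- The final pictures show the gauge upright, the tray square with its front at the stop, and the arm clear at z ≈ 0.19 m.
- With the hook still pulling, the force rose to 22 N and the tray did not move, so it was against the stop.
- I saw nothing else disturbed: the pictures from after the drag show the shelf items, dial indicator, thin plug gauge and orange clip in place. I did not measure them.

**Disagreements:**
- My direct readings of the lip position differed by 2–3 mm before and after I withdrew the arm. A finer comparison of the pictures showed the lip shifted by less than half a pixel, about 1 mm, so I took the tray as still at the stop.
- Three wrist joints ran right at their limits during the lean and the drag. They read up to 0.003 rad past the rounded figures given (2.053 against 2.05 and 2.6907 against 2.69). I took this as rounding, since the arm appeared to stop there.

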